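Carry a snap ring, held open, onto the turntable axle

ROBOT

A 7-joint arm with a two-finger parallel gripper is mounted at the origin on the work surface. World frame = base frame: x ahead of the robot, y to its left, z up, the work surface at z = 0. Lengths are in m, angles in rad, forces in N, time in s.
With the tool pointing down it reaches from about 0.4 to 0.75 m from the base axis. Payload 19.5 kg.
Tool frame: the origin (TCP) lies at the very end of the fingers, on their centre line; the grasp point (between the pads) lies 19 mm behind it; z points along the fingers, y is the line along which they close (so a half turn about z gives the same grasp; the last joint's range is limited). The gripper opens to 85 mm and grips with 20 to 120 N. Pads are 22 mm wide; open, the fingers measure 114 mm over their backs; the gripper's body (76 mm by 85 mm) begins 54 mm behind the grasp point. The pads swing forward as they close: fully open they stand 13 mm farther back than shut.
Start: joints at [1.063, 0.707, -0.028, 1.485, 0.022, 0.951, -0.075], TCP at [0.258, -0.514, 0.201] pointing down, gripper open.
Joint ranges: [-2.71, 2.71], [-0.32, 2.16], [-1.57, 1.52], [0, 2.45], [-1.46, 4.6], [0, 2.02], [-2.83, 2.83]. Speed limits (rad/s): [1.89, 1.89, 2.57, 2.57, 3.01, 3.01, 3.01].

INTERFACE

Orientations are given as a unit quaternion [x, y, z, w].
In Python, from workcell import ctrl gives the robot as it stands.
- The arm moves only by the tool jog_arm, never from a script. Its arguments are lists of equal length, an entry for each row: "claw": the closure, from 0 (fully open) to 1 (shut); "travel": the shift along the world's x, y, z in m, a list of three; "yaw": the turn about the world's z in degrees. A call has 1 to 8 rows; each row is the pose to reach, as a shift and turn from the pose commanded when the call began; what a row does not reach only later rows make up. A row lasts 1/10 s, in which the tool goes at most 50 mm and 8.59 degrees, less where a joint would pass 70% of its speed; a pose out of reach is approached as far as the arm can. A call with a gripper value outside its range is refused whole. The fingers move at their own pace and stop on an object; the grip force is fixed at half the most. Time passes only in rows, so rows that repeat a pose let the fingers close. It gives the time, the measured TCP pose, the force, the opening and the grip force at its end, in the units of the state.
- ctrl.observe(): the state, without advancing time (a new reading comes with each control period).
- ctrl.get_image(name): name is "side" or "top"; returns the picture (420x560x3 uint8, blue, green, red); there is no depth.
- ctrl.camera_model(name): a dict with "fx", "fy", "cx", "cy" (pixels), "R" (3x3) and "t" (3): a world point X has camera coordinates R X + t. Camera axes: x right, y down, z forward; pixel columns grow to the right and rows downward; lengths in m; the calibration is good to about 2 mm. A picture is of the moment at which its call begins. camera_model takes no time and is no camera call.
- ctrl.sign_off(): hands the job in; it is judged then, once.
The state is a dict: "t": time; "joints": joint angles; "qvel": joint speeds; "tau": joint torques, N m; "tool_pos": TCP position; "orientation": TCP orientation; "ft_force": force on the tool from outside, world axes, zero at the start; "ft_torque": the same for the moment, N m; "grip_width": opening from 0.0 (shut) to 1.0 (fully open); "finger_force": force on a finger pad.
Only numpy, scipy, OpenCV 4.12 (cv2) and the standard library are available. Lean on these libraries where they do the work, as an engineer would, in place of code of your own. Each camera call takes 0.05 s, during which the arm holds its last target. There are 200 camera calls.

TASK

Pull the snap-ring pliers out of their upright wooden holder, put their two pins into the eyes of the snap ring lying on the cork rest, squeeze the handles to spread the ring, and lift it off. Slide the spread ring down over the turntable's axle until it is level with the groove, and finish there still holding the pliers squeezed, with the ring spread wide, flat and hanging on the pins, neither let into the groove nor resting on the turntable. Touch the ring only with the pliers, and leave the jar, the brush and the tin where they are.

Things in the scene. Friction and masses are not known exactly. Their poses are not given: they have to be found in the camera images.
- pliers: Straight snap-ring pliers, 0.16 kg, standing nose down in the holder. Origin: centre of the underside of the steel guard plate (20 x 50 x 10 mm in own x, y, z) that lies on the holder's rim; z up; one handle and jaw at +y, one at -y. Looks the same after half a turn about z. Both levers pivot about x, 8 mm above the origin; squeezing the handles moves the jaws and pins apart.
- grip_l (a point): Centre of the outer face of the +y handle, 83 mm above the pliers' origin: grip here from above, closing along own y. Upright black rubber handles, 14 mm wide (x), 9 mm thick (y), from 50 to 116 mm above the origin, leaning out 0.08 rad: 57 mm over both outer faces here, 62 mm at the tops, about 26 mm fully squeezed.
- pin_l (a point): Working point of the +y pin, at y = 11 mm, 60 mm below the pliers' origin. Steel pin 5 mm thick, from the jaw's end (52 mm below the origin; jaw 7 x 7 mm) to 68 mm below it, the last 4 mm tapering to 2 mm. Fully squeezed it stands about 13 mm farther out and about 3 mm higher against the plate.
- pin_r (a point): The same for the -y pin, at y = -11 mm.
- grip_r (a point): The same on the -y handle. Springs: each handle stays put up to about 23 to 28 N (gripped at its top or here) and needs about 36 N at the stop (about 48 N with the ring on), so 20 N holds the tool without spreading it, 65 N or more spreads it fully.
- plier_l (a joint): Lever angle of the pliers, +y handle, rad: 0 released, grows to 0.19 fully squeezed. Sprung back to 0.
- plier_r (a joint): The same for the -y handle; the two levers move together.
- holder_rim (a point): Centre of the rim of the fixed dark wooden tool holder, 85 mm above the table; x, y, z axes as the pliers standing in it. Outside 27 x 52 mm; the slot is 15 x 40 mm and 77 mm deep, so the pliers must rise 75 mm to come clear. Foot 70 x 90 mm.
- ring: Loose steel snap ring, 40 g, 6 mm thick, flat on the cork rest, underside 30 mm above the table. Origin: centre of its circle, at the underside; z up; +x points to its gap, an eyed lug on each side of it. Inner radius 17 mm, outer 22 mm. Spread by the pliers it clears the axle by about 1.7 mm all round when its origin lies 1 to 1.5 mm from the axle's axis towards its own -x.
- eye_l (a point): Centre of the eye in the +y lug (lug 15 x 15 mm, square eye 9 x 9 mm right through, with a V at its outer side), halfway through the 6 mm thickness. At rest at ring x = 25, y = 11, z = 3 mm. A 14 mm deep trench in the rest lies under both eyes.
- eye_r (a point): The same for the -y lug: at rest at ring x = 25, y = -11, z = 3 mm.
- ring_l (a joint): How far the ring's +y arm has been swung out, rad: 0 at rest, about 0.2 with the pliers fully squeezed. It springs back (about 6 N at the eye at first, 14 N at 0.22 rad).
- ring_r (a joint): The same for the -y arm; the two arms move together.
- cradle: Fixed low cork rest, 70 x 72 mm, 30 mm high, on which the ring lies. Origin: on the table under the ring's usual centre; axes as the ring's.
- turntable: Fixed sculptor's turntable: dark steel base of radius 62 mm, wooden wheel of radius 55 mm with its top 34 mm above the table, steel washer of radius 25 mm up to 40 mm, then the upright steel axle stub of radius 17.5 mm up to 84 mm, its top chamfered to radius 13.5 mm at 90 mm. Origin: on the axle's axis, at table height; z up.
- groove (a point): Centre of the axle's ring groove, on the axle's axis, 70 mm above the table: the groove is 12 mm wide (64 to 76 mm) and has radius 15.5 mm.
- jar: Bystander: glass jar with a metal cap, 54 mm wide, 65 mm high. Origin: centre of its underside.
- brush: Bystander: flat brush lying down, 190 mm long. Origin: under its middle.
- tin: Bystander: round flat tin, 72 mm wide, 22 mm high. Origin: centre of its underside.

How it is judged:
On the way, in this order (a step that is already met when the one before it is completed fails the run):
1. the pliers are pulled up clear of their holder (height (world z) of pliers above 0.155 m), for 0.2 s.
2. the ring is spread on the pliers' pins and lifted more than 30 mm off the rest (value of joint each of ring_l, ring_r above 0.13 rad and contact force between pliers and ring above 2 N and height (world z) of ring above 0.06 m), for 0.2 s.
3. the spread ring is brought over the top of the axle, above it (value of joint each of ring_l, ring_r above 0.13 rad and contact force between pliers and ring above 2 N and height (world z) of ring above 0.082 m and horizontal distance between ring and groove below 0.012 m), for 0.05 s.
At the end, for the whole second after the job is handed in: Ring round the axle, underside 63.5 to 70.5 mm above the table, centre within 6 mm of the axis, flat to 0.17 rad, at rest, both arms swung out over 0.13 rad by the pins (over 2 N); fingers grip the pliers (over 5 N); ring and pliers each press on the turntable with under 4 N (value of joint each of ring_l, ring_r above 0.13 rad and contact force between pliers and ring above 2 N and height (world z) of ring between 0.0635 and 0.0705 m and horizontal distance between ring and groove below 0.006 m and angle between ring's own z axis and vertical below 0.17 rad and contact force between the fingers and pliers above 5 N and contact force between each of ring, pliers and turntable below 4 N and linear speed of ring below 0.02 m/s); the arm keeps its last pose, push and grip.
It fails at once if the glass jar is pushed away from its place (more than 30 mm) (distance of jar from where it was at the start of the episode above 0.03 m).
It fails at once if the flat brush is pushed away from its place (more than 30 mm) (distance of brush from where it was at the start of the episode above 0.03 m).
It fails at once if the round tin is pushed away from its place (more than 30 mm) (distance of tin from where it was at the start of the episode above 0.03 m).
It fails at once if the fingers touch the snap ring (it is handled only with the pliers) (contact force between the fingers and ring above 1 N).
It also fails if it takes over 48 s, if anything falls off the work surface, if the arm or the gripper's body presses on something with over 40 N, if the wrist force passes 120 N, or if a joint passes its speed limit or range.

## Working session

There is one attempt and no reset: what is moved stays moved. The work goes in short steps, Python scripts to look and compute and a tool call to move; the robot and the scene stay as the last step left them, time stands still between calls to the robot, and variables do not carry over. Pictures are saved under pics/ and viewed, at most 10 in all, crops included, and the job is handed in when it is done.

Besides the shell and the picture viewer there is one more tool, called after ">>>" as name([rows], argument=value, ...), one row to a line, values as JSON. jog_arm: Moves the arm, as the interface text tells. Its arguments: {"type":"object","properties":{"claw":{"type":"array","items":{"type":"number"}},"travel":{"type":"array","items":{"type":"array","items":{"type":"number"}}},"yaw":{"type":"array","items":{"type":"number"}}},"required":["claw","travel","yaw"]}

```bash
mkdir -p pics; ls; python3 - <<'E'
from workcell import ctrl
import cv2,numpy as np
for n in("side","top"):
    im=ctrl.get_image(n); cv2.imwrite(f"pics/{n}0.png",im)
    m=ctrl.camera_model(n); print(n,{k:np.round(v,4).tolist() for k,v in m.items()})
print(ctrl.observe())
E
```

```text
pics
side {'fx': 463.577, 'fy': 463.577, 'cx': 277.1284, 'cy': 205.0239, 'R': [[0.9951, -0.0975, -0.0166], [-0.0775, -0.6649, -0.7429], [0.0614, 0.7405, -0.6692]], 't': [-0.6056, 0.1722, 1.0119]}
top {'fx': 485.8663, 'fy': 485.8663, 'cx': 284.4826, 'cy': 201.0326, 'R': [[-0.0232, -0.9997, 0.0055], [-0.9954, 0.0226, -0.0933], [0.0931, -0.0077, -0.9956]], 't': [0.0342, 0.6103, 1.1673]}
{'t': 0.1, 'joints': array([ 1.0633289 ,  0.70699297, -0.02763746,  1.48489707,  0.0220187 ,
        0.95090863, -0.0754784 ]), 'qvel': array([ 0.00013533, -0.00308811, -0.0014102 , -0.00271517,  0.00122645,
       -0.00117977, -0.00041183]), 'tau': array([ 2.89033080e-03, -8.84284759e+01,  1.23714980e+00, -2.36448276e+01,
        1.71730126e-02,  5.08152400e-03, -1.21794005e-04]), 'tool_pos': array([ 0.25813596, -0.51353388,  0.20071448]), 'orientation': array([ 9.72999482e-01,  2.30806854e-01, -1.17539763e-04, -4.35971911e-04]), 'ft_force': array([-0.0479147 , -0.13184369, -0.86511692]), 'ft_torque': array([ 0.03288576, -0.02177527,  0.02929907]), 'finger_force': 0.0, 'grip_width': 1.000402328498994}
```

View pics/side0.png

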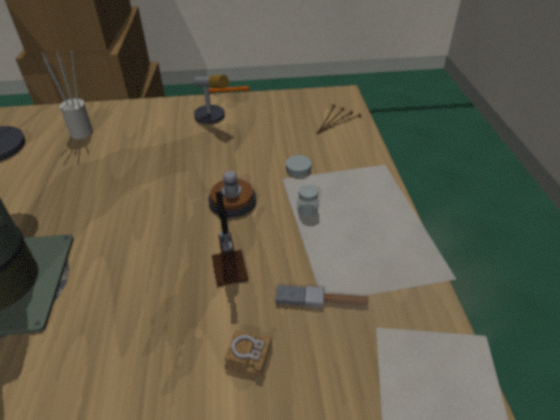

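View pics/top0.png

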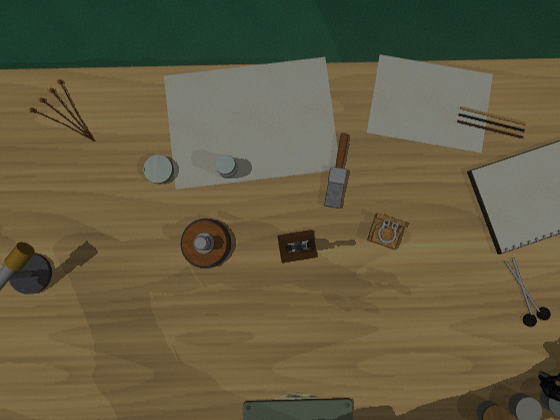

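The side view shows the turntable at about (232,195), the pliers in their holder at (227,250) and the ring on the cork at (247,350). In the top view these are at (205,243), (298,246) and (388,231). Next I'll enlarge those areas.

```bash
python3 - <<'E'
import cv2,numpy as np
def tile(n,u,v,w=52,h=60,s=5):
    im=cv2.imread(f"pics/{n}0.png")[v:v+h,u:u+w]
    im=cv2.resize(im,None,fx=s,fy=s,interpolation=cv2.INTER_CUBIC)
    im=np.clip(255*(im/255.)**.6,0,255).astype(np.uint8)
    for k in range(0,w,10): cv2.line(im,(k*s,0),(k*s,6),(0,255,255),1);cv2.putText(im,str(u+k),(k*s,16),0,.35,(0,255,255),1)
    for k in range(0,h,10): cv2.line(im,(0,k*s),(6,k*s),(0,255,255),1);cv2.putText(im,str(v+k),(8,k*s+4),0,.35,(0,255,255),1)
    return im
a=np.hstack([tile("top",362,202),tile("top",272,218),tile("top",179,213)])
b=np.hstack([tile("side",222,322),tile("side",203,230),tile("side",206,165)])
cv2.imwrite("pics/m0.png",np.vstack([a,b]))
E
```

```text
(no output)
```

View pics/m0.png

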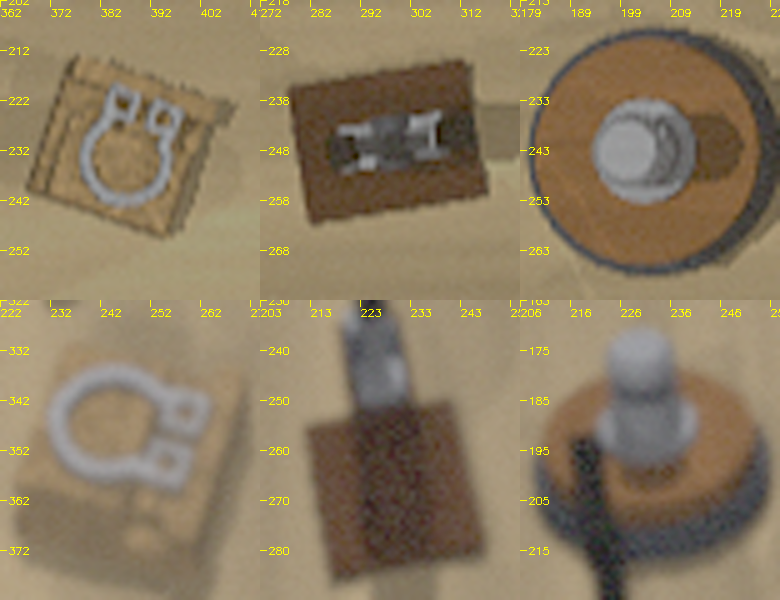

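The mosaic shows in the top view:
- **Ring:** circle centred near (387,234), eyes near (386.4,222.6) and (394.6,225.6).
- **Pliers:** plate centre near (297,246).
- **Axle:** top near (200.5,243).

In the side view the eyes are near (254.5,344) and (252,354). I'll refine the ring with a model fit and compare the two cameras.

```bash
cat > h.py <<'E'
import numpy as np,cv2
from scipy.optimize import minimize,least_squares
from workcell import ctrl
M={n:ctrl.camera_model(n) for n in("side","top")}
def proj(n,X):
    m=M[n]; c=np.atleast_2d(X)@np.array(m["R"]).T+np.array(m["t"])
    return np.c_[m["fx"]*c[:,0]/c[:,2]+m["cx"],m["fy"]*c[:,1]/c[:,2]+m["cy"]]
def back(n,u,v,z):
    m=M[n]; R=np.array(m["R"]); C=-R.T@np.array(m["t"])
    d=R.T@np.array([(u-m["cx"])/m["fx"],(v-m["cy"])/m["fy"],1]); return C+d*(z-C[2])/d[2]
def render(n,polys,box,s=8):
    u,v,w,h=box; im=np.zeros((h*s,w*s),np.float32)
    for P,val in polys:
        q=(proj(n,P)+.5-[u,v])*s
        cv2.fillPoly(im,[np.round(q*16).astype(np.int32)],val,shift=4)
    return cv2.resize(cv2.GaussianBlur(im,(0,0),s*.5),(w,h),interpolation=cv2.INTER_AREA)
def fit(n,img,model,p0,box,step=(.004,.004,.15)):
    u,v,w,h=box; g=img[v:v+h,u:u+w].astype(np.float32)
    def cost(p):
        r=render(n,model(p),box); return 1-np.corrcoef(r.ravel(),g.ravel())[0,1]
    p0=np.array(p0,float); S=np.vstack([p0]+[p0+np.eye(len(p0))[i]*step[i] for i in range(len(p0))])
    o=minimize(cost,p0,method="Nelder-Mead",options=dict(initial_simplex=S,xatol=1e-5,fatol=1e-6,maxiter=300))
    return o.x,1-o.fun
def circ(x,y,r,z,k=48):
    a=np.linspace(0,2*np.pi,k,endpoint=False); return np.c_[x+r*np.cos(a),y+r*np.sin(a),np.full(k,z)]
def tr(P,p,z):
    c,s=np.cos(p[2]),np.sin(p[2]); P=np.array(P); return np.c_[p[0]+c*P[:,0]-s*P[:,1],p[1]+s*P[:,0]+c*P[:,1],np.full(len(P),z)]
def sq(cx,cy,h,k=None): k=k or h; return [[cx-h,cy-k],[cx+h,cy-k],[cx+h,cy+k],[cx-h,cy+k]]
def ring(p,z=.036):
    a=np.radians(np.linspace(20,340,60)); c=np.c_[np.cos(a),np.sin(a)]
    body=np.vstack([.022*c,.017*c[::-1]]); L=[(tr(body,p,z),1)]
    for s in(1,-1): L.append((tr(sq(.025,s*.011,.0075),p,z),1))
    for s in(1,-1): L.append((tr(sq(.025,s*.011,.0045),p,z),0))
    return L
def gray(im): # high for colourless bright
    im=im.astype(np.float32); return im[:,:,0]-.6*im[:,:,2]
E
python3 - <<'E'
from h import *
T=cv2.imread("pics/top0.png");S=cv2.imread("pics/side0.png")
c=back("top",387.2,234,.036); e=(back("top",386.4,222.6,.036)+back("top",394.6,225.6,.036))/2
yaw=np.arctan2(*(e-c)[1::-1]); print("ring guess",c,np.degrees(yaw))
for n,im,b in(("top",T,(370,214,36,34)),("side",S,(226,330,42,36))):
    p,r=fit(n,gray(im),ring,[c[0],c[1],yaw],b); print(n,p[:2],np.degrees(p[2]),r)
# axle: top disc r13.5 z .09, washer r25 z.04, wheel r55 z .034
print("axle top",back("top",200.7,243,.09), "washer",back("top",204.4,243.2,.04),"wheel",back("top",204.6,242.6,.034))
print("axle side",back("side",228.8,175,.088))
# holder foot / plate
print("plate",back("top",297.5,246.3,.095))
E
```

```text
ring guess [ 0.52403437 -0.22773005  0.036     ] -20.824615936381246
top [ 0.52583057 -0.22638092] -22.054997780469918 0.9025768251727577
side [ 0.5250931  -0.23014226] -21.73128217355426 0.8860252587891319
axle top [0.51212852 0.21664794 0.09      ] washer [0.51199489 0.21602133 0.04      ] wheel [0.51349816 0.216475   0.034     ]
axle side [0.51127023 0.2122641  0.088     ]
plate [ 0.49933219 -0.00686103  0.095     ]
```

```bash
cat >> h.py <<'E'
def turn(p,z=None):
    x,y=p[:2]; return [(circ(x,y,.055,.034),.35),(circ(x,y,.025,.040),.8),(cv2hull(x,y),.75),(circ(x,y,.0135,.09),1)]
def cv2hull(x,y): return np.vstack([circ(x,y,.0175,.042),circ(x,y,.0175,.084)])
E
python3 - <<'E'
from h import *
T=cv2.imread("pics/top0.png");S=cv2.imread("pics/side0.png")
q=[(277.8,235.6),(313.4,230),(317.6,256.4),(282.4,262.8)]
P=np.array([back("top",u,v,.012)[:2] for u,v in q]); print(P,P.mean(0))
for a,b in((0,1),(3,2),(0,3),(1,2)):
    d=P[b]-P[a]; print(np.hypot(*d),np.degrees(np.arctan2(d[1],d[0])))
print("foot2 centre if z=.02",back("top",297.8,246.2,.02))
# wheel edge fit: saturation mask
hsv=cv2.cvtColor(T,cv2.COLOR_BGR2HSV); 
b=T[213:277,175:240].astype(int); m=((b[:,:,2]-b[:,:,0])>55).astype(np.uint8)
# steel washer/axle edge fit via gray
g=gray(T); 
for n,im in(("top",T),("side",S)):
    for nm,z,r,box in(("washer",.04,.025,None),):
        pass
def wash(p): return [(circ(p[0],p[1],.025,.04),1)]
def hull(p):
    H=[]; 
    for z,r in((.04,.025),(.042,.0175),(.084,.0175),(.09,.0135)): H.append((circ(p[0],p[1],r,z),1))
    return H
def full(n):
    def f(p):
        L=[(circ(p[0],p[1],.025,.04),1)]
        Q=np.vstack([circ(p[0],p[1],.0175,.04),circ(p[0],p[1],.0175,.084),circ(p[0],p[1],.0135,.09)])
        h=cv2.convexHull(proj(n,Q).astype(np.float32),returnPoints=False).ravel(); L.append((Q[h],1)); return L
    return f
for n,im,box in(("top",T,(186,226,28,34)),("side",S,(215,165,34,36))):
    print(n,fit(n,gray(im),full(n),[.512,.216],box,(.004,.004)))
m=M["top"];print(-np.array(m["R"]).T@m["t"])
E
```

```text
[[ 0.52684176  0.0386059 ]
 [ 0.53866498 -0.05002979]
 [ 0.47333148 -0.05852906]
 [ 0.4596824   0.02873595]] [ 0.49963015 -0.01030425]
0.08942077112155064 -82.40210436555924
0.08832599021863263 -81.11041800336648
0.06788075226181413 -171.63948227243657
0.06588401772727041 -172.5879838348759
foot2 centre if z=.02 [ 0.49954159 -0.01001935  0.02      ]
top (array([0.51342962, 0.21841001]), np.float64(0.9558251239574674))
side (array([0.51248738, 0.21458241]), np.float64(0.8649960233447177))
[0.49960316 0.02932865 1.21897006]
```

>>> jog_arm([
  [0.01, 0.02, 0.04],
  [0.03, 0.06, 0.07],
  [0.05, 0.105, 0.07],
  [0.07, 0.15, 0.07],
  [0.09, 0.195, 0.07],
  [0.11, 0.24, 0.07],
  [0.13, 0.285, 0.07],
  [0.15, 0.325, 0.07],
], claw=[0, 0, 0, 0, 0, 0, 0, 0], yaw=[-2, -4, -6, -8, -10, -12, -14, -16])

```text
t: 0.9
tool_pos: [0.4086, -0.1864, 0.2711]
orientation: [0.996, 0.093, -0.0, -0.0]
ft_force: [1.3, -1.3, 0.2]
grip_width: 1.0
finger_force: 0.0
```

>>> jog_arm([
  [0.02, 0.04, 0],
  [0.04, 0.08, 0],
  [0.06, 0.12, 0],
  [0.08, 0.16, 0],
  [0.091, 0.1795, 0],
  [0.091, 0.1795, 0],
  [0.091, 0.1795, 0],
  [0.091, 0.1795, 0],
], claw=[0, 0, 0, 0, 0, 0, 0, 0], yaw=[-1, -2, -2.6, -2.6, -2.6, -2.6, -2.6, -2.6])

```text
t: 1.7
tool_pos: [0.4989, -0.0101, 0.2711]
orientation: [0.998, 0.07, -0.0, 0.0]
ft_force: [0.6, 0.4, -0.4]
grip_width: 1.0
finger_force: 0.0
```

```bash
python3 - <<'E'
from h import *
from scipy.spatial.transform import Rotation as R
s=ctrl.observe(); print(s["t"],s["tool_pos"],R.from_quat(s["orientation"]).as_matrix()[:,1],s["ft_force"])
a=[]
for n,(u,v) in(("top",(240,190)),("side",(160,130))):
    im=ctrl.get_image(n)[v:v+110,u:u+133]; a.append(cv2.resize(im,None,fx=3,fy=3,interpolation=cv2.INTER_CUBIC))
im=np.hstack(a); cv2.imwrite("pics/a1.png",np.clip(255*(im/255.)**.6,0,255).astype(np.uint8))
E
```

```text
1.7 [ 0.49890666 -0.01012806  0.27107873] [ 1.39505090e-01 -9.90221327e-01  2.31940900e-04] [ 0.59000784  0.37924468 -0.39667914]
```

View pics/a1.png

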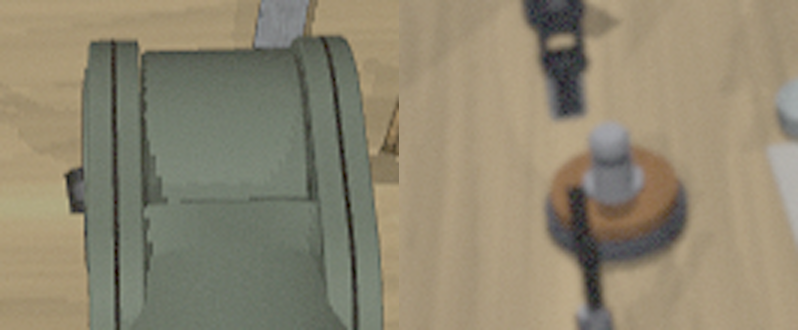

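The side view shows the open fingertips at about pixel (215.7,168) and the handle tops at about (218,192). The arm covers the top view. I'll check the side view for x alignment.

```bash
python3 - <<'E'
from h import *
print(proj("side",[[.4989,-.0101-.04,.284],[.4989,-.0101+.04,.284],[.499,-.009+.03,.201],[.499,-.009-.03,.201],[.499,-.009,.095]]))
im=ctrl.get_image("side")
a=im[120:180,185:245]; b=im[180:240,195:255]
f=lambda i:cv2.resize(np.clip(255*(i/255.)**.6,0,255).astype(np.uint8),None,fx=6.6,fy=9,interpolation=cv2.INTER_CUBIC)
o=np.hstack([f(a),f(b)]); 
for k in range(0,60,10):
    x=int(k*6.6); cv2.putText(o,str(185+k),(x,10),0,.35,(0,0,255),1);cv2.putText(o,str(195+k),(x+396,10),0,.35,(0,0,255),1);cv2.line(o,(x,12),(x,20),(0,0,255),1);cv2.line(o,(x+396,12),(x+396,20),(0,0,255),1)
    cv2.putText(o,str(120+k),(0,k*9+4),0,.35,(0,0,255),1);cv2.putText(o,str(180+k),(396,k*9+4),0,.35,(0,0,255),1)
cv2.imwrite("pics/a2.png",o)
E
```

```text
[[215.15861375 179.9372074 ]
 [215.22235398 153.43996535]
 [219.68098686 190.09152186]
 [219.86199542 210.37524334]
 [224.79280744 237.89700941]]
```

View pics/a2.png

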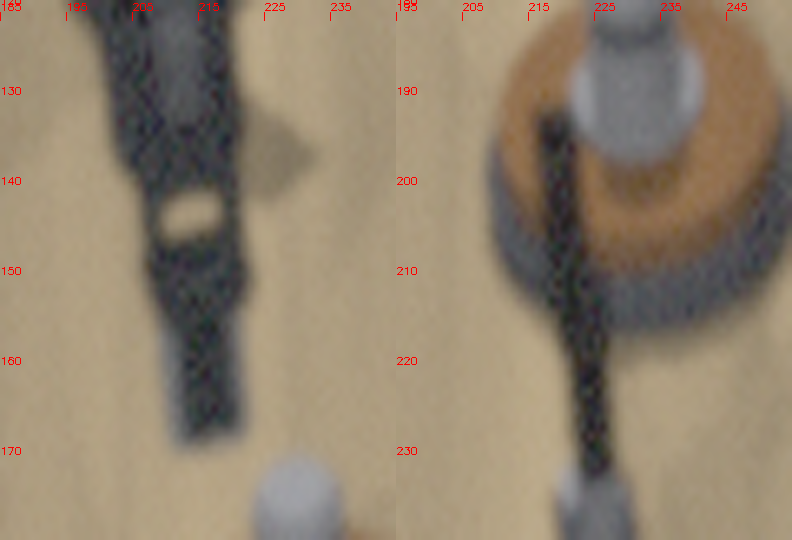

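The fingertips appear about 11 px higher than predicted. I'll shut the fingers here in free air to see where the true TCP lies in the picture.

>>> jog_arm([
  [0, 0, 0],
  [0, 0, 0],
  [0, 0, 0],
  [0, 0, 0],
  [0, 0, 0],
  [0, 0, 0],
  [0, 0, 0],
  [0, 0, 0],
], claw=[1, 1, 1, 1, 1, 1, 1, 1], yaw=[0, 0, 0, 0, 0, 0, 0, 0])

```text
t: 2.65
tool_pos: [0.4992, -0.0092, 0.2711]
orientation: [0.998, 0.071, -0.0, -0.0]
ft_force: [0.0, -0.1, 0.2]
grip_width: -0.001
finger_force: 0.0
```

```bash
python3 - <<'E'
from h import *
s=ctrl.observe(); print(s["grip_width"],s["tool_pos"],proj("side",s["tool_pos"]))
im=ctrl.get_image("side")
a=im[110:190,175:255]
o=cv2.resize(np.clip(255*(a/255.)**.6,0,255).astype(np.uint8),None,fx=7,fy=7,interpolation=cv2.INTER_CUBIC)
for k in range(0,80,10):
    cv2.putText(o,str(175+k),(k*7,10),0,.35,(0,0,255),1);cv2.putText(o,str(110+k),(0,k*7+4),0,.35,(0,0,255),1)
cv2.imwrite("pics/a3.png",o)
E
```

```text
-0.0010029615135148625 [ 0.49923383 -0.00919487  0.27106319] [[216.11820721 171.52308205]]
```

View pics/a3.png

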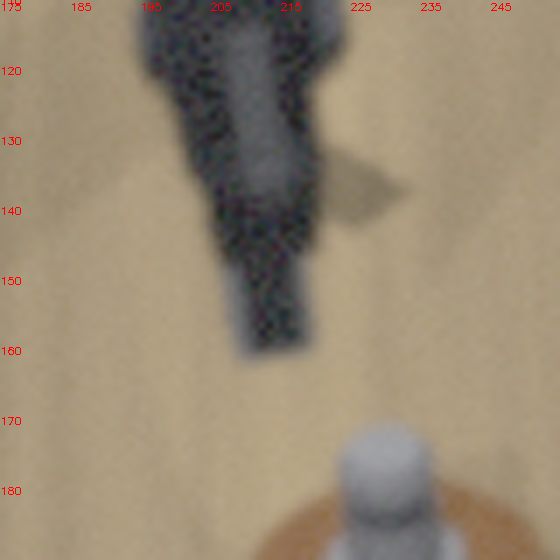

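Shut, the visible tip is at about (214,160), and the reported TCP predicts (216,171.5). So the visible tip is about 30 mm too high in z, or too far in y. I'll descend carefully to just above the handle tops and compare directly.

>>> jog_arm([
  [0, 0, 0],
  [0, 0, -0.01],
  [0, 0, -0.03],
  [0, 0, -0.05],
  [0, 0, -0.07],
  [0, 0, -0.076],
  [0, 0, -0.076],
], claw=[0, 0, 0, 0, 0, 0, 0], yaw=[0, 0, 0, 0, 0, 0, 0])

```text
t: 3.4
tool_pos: [0.4991, -0.0092, 0.1949]
orientation: [0.998, 0.071, -0.0, -0.0]
ft_force: [-0.1, 0.3, 0.7]
grip_width: 1.0
finger_force: 0.0
```

```bash
python3 - <<'E'
from h import *
s=ctrl.observe(); print(s["t"],s["grip_width"],s["tool_pos"],s["ft_force"],proj("side",s["tool_pos"]))
im=ctrl.get_image("side"); T=ctrl.get_image("top")
def f(im,u,v,w,h,k):
    o=cv2.resize(np.clip(255*(im[v:v+h,u:u+w]/255.)**.6,0,255).astype(np.uint8),None,fx=k,fy=k,interpolation=cv2.INTER_CUBIC)
    for j in range(0,w,10): cv2.putText(o,str(u+j),(j*k,10),0,.35,(0,0,255),1)
    for j in range(0,h,10): cv2.putText(o,str(v+j),(0,j*k+4),0,.35,(0,0,255),1)
    return o
T0=cv2.imread("pics/top0.png")
print(proj("top",[.258,-.514,.2]),proj("side",[.258,-.514,.2]))
o=np.hstack([f(im,190,150,56,85,7),np.vstack([f(T,250,205,100,74,4),f(T0,460,305,100,74,4)])[:595]]); print(o.shape)
cv2.imwrite("pics/a4.png",o)
E
```

```text
3.4 0.9999321301397109 [ 0.49909189 -0.00922456  0.19486053] [-0.10842454  0.31556302  0.71303561] [[220.12960835 202.41376853]]
[[549.40284583 358.68816816]] [[  4.26116094 517.02484405]]Traceback (most recent call last):
  File "<stdin>", line 11, in <module>
    return _nx.concatenate(arrs, 1, dtype=dtype, casting=casting)
           ~~~~~~~~~~~~~~~^^^^^^^^^^^^^^^^^^^^^^^^^^^^^^^^^^^^^^^
ValueError: all the input array dimensions except for the concatenation axis must match exactly, but along dimension 0, the array at index 0 has size 595 and the array at index 1 has size 592
```

```bash
cat >> h.py <<'E'
def crop(im,u,v,w,h,k):
    o=cv2.resize(np.clip(255*(im[v:v+h,u:u+w]/255.)**.6,0,255).astype(np.uint8),(w*k,h*k),interpolation=cv2.INTER_CUBIC)
    for j in range(0,w,10): cv2.putText(o,str(u+j),(j*k,10),0,.35,(0,0,255),1)
    for j in range(0,h,10): cv2.putText(o,str(v+j),(0,j*k+4),0,.35,(0,0,255),1)
    return o
E
python3 - <<'E'
from h import *
im=ctrl.get_image("side"); T=ctrl.get_image("top"); T0=cv2.imread("pics/top0.png")
o=np.hstack([crop(im,190,150,56,84,7)[:588],np.vstack([crop(T,250,205,98,73,4),crop(T0,462,305,98,74,4)])])
cv2.imwrite("pics/a4.png",o)
E
```

```text
(no output)
```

View pics/a4.png

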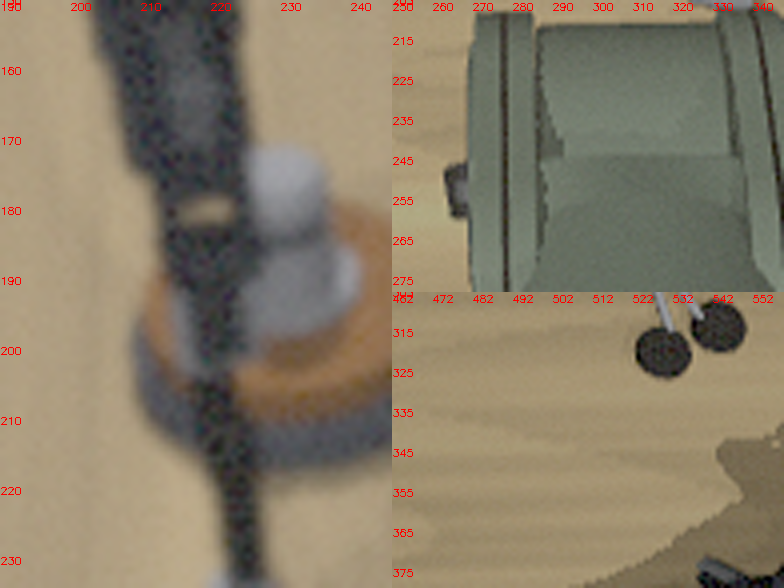

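The side view now shows the near fingertip at about (219,202), in line with the handle and covering its top. The start picture shows the finger at (538,370), which agrees with tips about 28 mm higher than reported. A TCP height of 0.135 m works in either case, so I'll descend to that while watching the force.

>>> jog_arm([
  [0, 0, -0.02],
  [0, 0, -0.04],
  [0, 0, -0.055],
  [0, 0, -0.06],
  [0, 0, -0.06],
], claw=[0, 0, 0, 0, 0], yaw=[0, 0, 0, 0, 0])

```text
t: 4.1
tool_pos: [0.4993, -0.0092, 0.1352]
orientation: [0.998, 0.071, -0.0, -0.0]
ft_force: [-0.5, -0.2, 0.2]
grip_width: 1.0
finger_force: 0.0
```

>>> jog_arm([
  [0, 0, 0],
  [0, 0, 0],
  [0, 0, 0],
  [0, 0, 0],
  [0, 0, 0],
  [0, 0, 0],
], claw=[0.1, 0.18, 0.23, 0.26, 0.28, 0.28], yaw=[0, 0, 0, 0, 0, 0])

```text
t: 4.7
tool_pos: [0.4995, -0.0093, 0.1354]
orientation: [0.998, 0.07, 0.0, 0.0]
ft_force: [0.2, -0.6, 6.3]
grip_width: 0.72
finger_force: 9.0
```

>>> jog_arm([
  [0, 0, 0],
  [0, 0, 0],
  [0, 0, 0],
], claw=[0.3, 0.3, 0.3], yaw=[0, 0, 0])

```text
t: 5.0
tool_pos: [0.4999, -0.0093, 0.1358]
orientation: [0.998, 0.07, 0.001, 0.0]
ft_force: [-1.0, -0.8, 14.7]
grip_width: 0.704
finger_force: 22.2
```

>>> jog_arm([
  [0, 0, 0.004],
  [0, 0, 0.012],
  [0, 0, 0.024],
  [0, 0, 0.04],
  [0, 0, 0.056],
  [0, 0, 0.072],
  [0, 0, 0.085],
  [0, 0, 0.09],
], claw=[0.3, 0.3, 0.3, 0.3, 0.3, 0.3, 0.3, 0.3], yaw=[0, 0, 0, 0, 0, 0, 0, 0])

```text
t: 5.8
tool_pos: [0.4995, -0.0092, 0.2264]
orientation: [0.998, 0.071, 0.001, -0.0]
ft_force: [0.5, -0.6, -2.8]
grip_width: 0.703
finger_force: 19.9
```

```bash
python3 - <<'E'
from h import *
s=ctrl.observe(); print(s["t"],s["grip_width"],s["finger_force"],s["tool_pos"],s["ft_force"])
im=ctrl.get_image("side"); cv2.imwrite("pics/s5.png",im)
cv2.imwrite("pics/a5.png",crop(im,190,120,75,110,5))
E
```

```text
5.8 0.7027405428857799 19.934426243416965 [ 0.49947794 -0.0092127   0.22641876] [ 0.53685173 -0.60196889 -2.83491712]
```

View pics/a5.png

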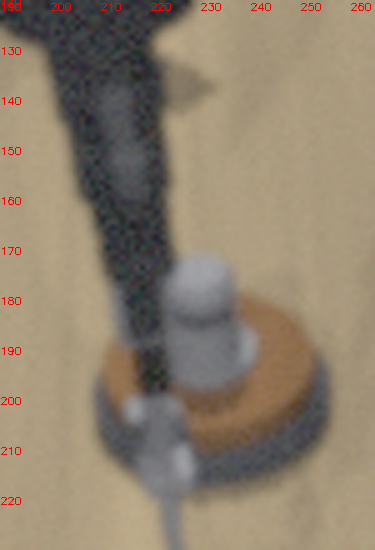

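The pliers are out of the holder: plate near (220,208), jaws hanging straight below at u≈222. Next I'll move over the ring's eyes.

>>> jog_arm([
  [0.004, -0.02, 0],
  [0.012, -0.06, 0],
  [0.021, -0.1, 0],
  [0.03, -0.14, 0],
  [0.039, -0.18, 0],
  [0.045, -0.21, 0],
  [0.049, -0.228, 0],
  [0.049, -0.229, 0],
], claw=[0.3, 0.3, 0.3, 0.3, 0.3, 0.3, 0.3, 0.3], yaw=[-3, -8, -13, -18, -23, -28, -30, -30])

```text
t: 6.65
tool_pos: [0.5477, -0.2406, 0.224]
orientation: [0.981, -0.192, -0.001, 0.0]
ft_force: [-1.7, 1.5, -1.6]
grip_width: 0.704
finger_force: 19.9
```

>>> jog_arm([
  [0, 0, -0.02],
  [0, 0, -0.04],
  [0, 0, -0.05],
  [0, 0, -0.05],
], claw=[0.3, 0.3, 0.3, 0.3], yaw=[0, 0, 0, 0])

```text
t: 7.05
tool_pos: [0.5478, -0.2375, 0.174]
orientation: [0.982, -0.19, -0.001, -0.0]
ft_force: [0.3, -0.0, -1.0]
grip_width: 0.706
finger_force: 19.9
```

```bash
python3 - <<'E'
from h import *
from scipy.spatial.transform import Rotation as R
s=ctrl.observe(); y=R.from_quat(s["orientation"]).as_matrix()[:,1]; print(s["t"],s["grip_width"],s["finger_force"],s["tool_pos"],s["ft_force"],np.degrees(np.arctan2(y[0],-y[1])))
im=ctrl.get_image("side"); cv2.imwrite("pics/s6.png",im); T=ctrl.get_image("top"); cv2.imwrite("pics/t6.png",T)
o=s["tool_pos"]-[0,0,.0508]; print(proj("side",[o,o-[0,0,.068]]))
q=crop(im,205,265,70,100,6); cv2.imwrite("pics/a6.png",np.hstack([q[:592],np.vstack([crop(T,350,190,94,74,4)]*2)]))
E
```

```text
7.05 0.705709602057974 19.946834198199213 [ 0.547777   -0.23746489  0.17397185] [ 0.29880994 -0.01042269 -0.95504125] -21.865880823218955
[[253.91480069 320.53276719]
 [255.81141372 342.34219546]]
```

View pics/a6.png

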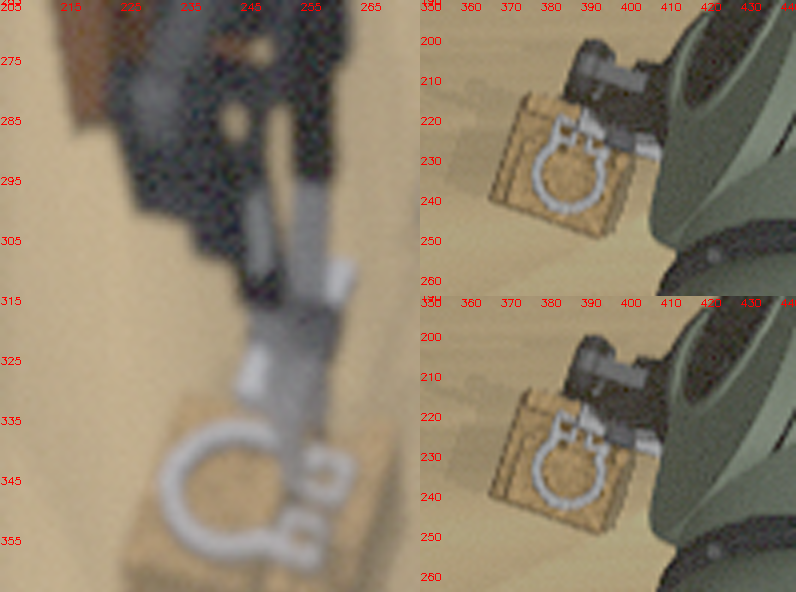

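```bash
cat >> h.py <<'E'
def pliers(n,zo,yaw,plate=True,sq_=0.0):
    def box(x,y,hx,hy,z0,z1,p):
        Q=np.vstack([tr(sq(x,y,hx,hy),[p[0],p[1],yaw],zo+z) for z in(z0,z1)])
        return Q[cv2.convexHull(proj(n,Q).astype(np.float32),returnPoints=False).ravel()]
    def f(p):
        L=[]
        if plate: L.append((box(0,0,.01,.025,0,.01,p),1))
        for s in(1,-1):
            L+=[(box(0,s*.011,.0035,.0035,-.052,0,p),1),(box(0,s*.011,.0025,.0025,-.064,-.052,p),1)]
        return L
    return f
E
python3 - <<'E'
from h import *
S0=cv2.imread("pics/side0.png").astype(np.float32);S=cv2.imread("pics/s6.png").astype(np.float32)
D=np.abs(S-S0).sum(2); D=np.minimum(D,90)
yaw=np.radians(-21.9)
for box in((236,318,34,34),(236,322,34,30),(240,330,28,22)):
    print(box,fit("side",D,pliers("side",.1232,yaw),[.5478,-.2375],box,(.004,.004)))
    print(" z-free y fixed",fit("side",D,lambda p:pliers("side",p[1],yaw)([p[0],-.2375]),[.5478,.1232],box,(.004,.004)))
np.set_printoptions(linewidth=200)
print((D[316:354,240:266]/10).astype(int))
print((255*render("side",pliers("side",.1232,yaw)([.5478,-.2375]),(240,316,26,38))/28).astype(int))
E
```

```text
(236, 318, 34, 34) (array([ 0.54844404, -0.23297534]), np.float64(0.6102264376328599))
 z-free y fixed (array([0.54870601, 0.13007268]), np.float64(0.6050869883195098))
(236, 322, 34, 30) (array([ 0.54776613, -0.23359134]), np.float64(0.5816130512862527))
 z-free y fixed (array([0.54801751, 0.1299554 ]), np.float64(0.5789673965299681))
(240, 330, 28, 22) (array([ 0.54739336, -0.23429643]), np.float64(0.4143256284693466))
 z-free y fixed (array([0.54746406, 0.12743828]), np.float64(0.4093241237046543))
[[4 4 4 2 1 5 9 9 9 9 9 9 9 9 9 9 9 9 9 9 9 9 7 0 3 4]
 [5 4 4 4 2 1 5 9 9 9 9 9 9 9 9 9 9 9 9 9 9 9 8 1 2 4]
 [4 4 5 4 3 0 3 7 9 8 9 9 9 9 9 9 9 9 9 9 9 9 8 1 2 3]
 [4 4 4 4 5 0 4 7 7 7 9 8 9 9 9 9 9 9 9 9 9 9 7 0 2 5]
 [3 2 4 5 4 0 6 7 7 7 8 8 8 9 9 9 9 9 9 9 9 9 6 1 4 5]
 [4 3 4 4 1 0 4 7 7 7 7 8 9 9 9 9 9 9 9 9 9 9 3 1 4 5]
 [4 4 3 4 2 1 3 5 5 6 8 7 7 9 9 9 9 9 9 9 9 9 1 3 4 4]
 [4 4 4 3 3 3 5 6 6 5 6 6 8 8 9 9 9 9 9 9 9 7 0 3 5 4]
 [4 4 4 4 5 6 9 9 9 6 5 7 7 7 7 9 8 9 9 9 9 3 1 3 3 3]
 [5 3 3 5 5 9 9 9 9 7 4 6 6 7 6 7 7 7 9 9 9 1 1 4 5 3]
 [3 4 4 3 6 9 9 9 9 6 4 5 5 5 6 6 6 7 9 9 4
[... 2888 characters left out ...]
 0 0 0 1 6 9 9 9 8 4 0 0 0 0 0 0 0 0 0]
 [0 0 0 0 0 0 0 0 0 0 1 6 9 9 9 8 4 0 0 0 0 0 0 0 0 0]
 [0 0 0 0 0 0 0 0 0 0 0 5 8 9 9 7 2 0 0 0 0 0 0 0 0 0]
 [0 0 0 0 0 0 0 0 0 0 0 3 7 9 9 7 1 0 0 0 0 0 0 0 0 0]
 [0 0 0 0 0 0 0 0 0 0 0 1 6 8 9 7 2 0 0 0 0 0 0 0 0 0]
 [0 0 0 0 0 0 0 0 0 0 0 0 5 8 9 7 1 0 0 0 0 0 0 0 0 0]
 [0 0 0 0 0 0 0 0 0 0 0 0 3 7 8 5 0 0 0 0 0 0 0 0 0 0]
 [0 0 0 0 0 0 0 0 0 0 0 0 0 2 3 2 0 0 0 0 0 0 0 0 0 0]
 [0 0 0 0 0 0 0 0 0 0 0 0 0 0 0 0 0 0 0 0 0 0 0 0 0 0]
 [0 0 0 0 0 0 0 0 0 0 0 0 0 0 0 0 0 0 0 0 0 0 0 0 0 0]
 [0 0 0 0 0 0 0 0 0 0 0 0 0 0 0 0 0 0 0 0 0 0 0 0 0 0]
 [0 0 0 0 0 0 0 0 0 0 0 0 0 0 0 0 0 0 0 0 0 0 0 0 0 0]
 [0 0 0 0 0 0 0 0 0 0 0 0 0 0 0 0 0 0 0 0 0 0 0 0 0 0]]
```

In this picture the side view shows the plate's lower corner near (244,330), with the jaws just above the eyes. The top view shows the plate's bright ends near (390.5,220.5) and (404.5,227.5). I'll use the top view as a second estimate.

```bash
python3 - <<'E'
from h import *
print("holder plate proj z.09-.1",proj("top",[[.4995,-.0093,.09],[.4995,-.0093,.1]]),"seen 298.3,246")
print("now",proj("top",[[.5478,-.2375,.128],[.5478,-.2375,.135]]),"seen 397.5,224")
T=cv2.imread("pics/t6.png").astype(int);T0=cv2.imread("pics/top0.png").astype(int)
np.set_printoptions(linewidth=220)
print("now (gray 380..414, 212..236)");print((T.mean(2)[212:236,380:414]/10).astype(int))
print("holder 284..312,236..256");print((T0.mean(2)[236:257,282:314]/10).astype(int))
E
```

```text
holder plate proj z.09-.1 [[298.48205354 246.20370272]
 [298.63117092 246.20062341]] seen 298.3,246
now [[399.91813921 222.26261201]
 [400.67637946 222.1067242 ]] seen 397.5,224
now (gray 380..414, 212..236)
[[ 9  9  9  9 10  9  1  1  3  2  3  2  2  1  3  4  2  2  2  2  2  3  4  4  5  5  2  1  1  1  2  2  3  5]
 [ 9  8  9 10  8  6  1  1  1  1  2  1  2  4  5  3  1  2  1  1  2  0  2  1  2  2  2  2  2  2  1  2  3  6]
 [ 8  8  9  8  6  3  1  1  1  1  2  1  1  4  4  2  1  1  1  2  2  2  2  2  2  1  2  2  2  1  1  2  3  5]
 [ 8  9  9  7  7  6  4  2  2  2  1  2  1  2  1  1  1  2  2  2  2  2  2  2  2  2  1  1  1  1  2  2  3  4]
 [ 9  9  8  8  8  7  7  6  5  6  3  3  1  1  1  2  2  2  2  2  2  2  2  2  2  2  2  1  2  2  0  2  3  4]
 [ 9  9  8  8  8  7  7  8  8  8  4  8  4  2  1  3  1  2  2  2  2  2  2  2  2  2  1  1  2  2  1  1  3  3]
 [ 7  7  7  8  7  8  8  8  8  8  6 10  5  4  2  2  2  1  1  2  2  2  2  2  2  1  2  1  1  2  1  2  3  3]
 [ 5  5  6  7  8  9 11  8  8  6  9 10  7  5  3  2  2  2  2  2  2  2  2  2  2  2  1  2  2  2  1  1  2  3]
 [ 7  7  6  6 11  8 10  9  9  5 11 10  9  8  5  3  2
[... 3033 characters left out ...]
 2  2]
 [ 3  2  3  3  2  2  1  1  3  4 10 10 10  5  4  3  3  3  3  2  2  2  2  1  2  1  2  2  2  2  2  2]
 [ 3  2  2  2  2  2  3  5  5  4  8  8  8  3  3  4  4  3  3  2  2  2  2  2  2  2  3  2  2  2  3  3]
 [ 2  2  2  2  2  2  4  5  4  2  2  2  2  3  3  3  3  2  2  2  2  2  2  2  1  2  2  3  3  3  2  3]
 [ 3  3  3  2  3  2  3  2  3  2  3  2  2  3  2  3  3  3  2  3  2  3  3  3  3  3  3  3  3  3  3  3]
 [ 3  3  2  3  3  3  2  2  2  3  3  3  3  2  3  3  3  3  3  3  3  3  2  3  3  3  2  3  3  3  3  3]
 [ 3  3  3  3  2  3  2  2  2  3  2  3  3  2  2  3  3  3  3  3  3  3  3  3  3  3  3  3  3  3  3  3]
 [ 2  3  3  3  3  3  3  3  3  3  3  3  2  3  3  3  3  3  2  3  3  3  3  2  3  3  3  3  3  3  2  3]]
```

```bash
python3 - <<'E'
from h import *
S0=cv2.imread("pics/side0.png").astype(np.float32)
def D(f):
    d=cv2.GaussianBlur(cv2.imread(f).astype(np.float32)-S0,(3,3),.7); return np.minimum(np.abs(d).sum(2),60)
# s5: lifted over holder; jaws below plate vs known background
for b in((210,203,26,34),(212,208,22,34),(210,200,28,50)):
    print("s5",fit("side",D("pics/s5.png"),lambda p:pliers("side",p[1],np.radians(8.1))([p[0],-.0093]),[.4995,.1756],b,(.004,.006)))
for b in((238,320,32,32),(238,314,32,26),(244,324,24,24)):
    print("s6",fit("side",D("pics/s6.png"),lambda p:pliers("side",p[1],np.radians(-21.9))([p[0],-.2375]),[.5478,.1232],b,(.004,.006)))
np.set_printoptions(linewidth=200)
print((D("pics/s5.png")[200:246,206:240]/6.1).astype(int))
print(proj("side",[[.4995,-.0093,z] for z in(.1756,.1856,.1236,.1076)]))
E
```

```text
s5 (array([0.50041627, 0.16184252]), np.float64(0.6761354990937621))
s5 (array([0.50046118, 0.14798367]), np.float64(0.698770857183923))
s5 (array([0.50030637, 0.16922359]), np.float64(0.5490744729440368))
s6 (array([0.5482121, 0.1325639]), np.float64(0.5803603725786528))
s6 (array([0.54785873, 0.12660186]), np.float64(0.6501995544652555))
s6 (array([0.54824374, 0.13313118]), np.float64(0.6044283816531195))
[[6 5 5 ... 3 4 3]
 [5 5 5 ... 3 3 3]
 [6 5 4 ... 4 3 3]
 ...
 [6 7 7 ... 1 1 0]
 [6 6 7 ... 1 1 0]
 [6 6 7 ... 1 1 1]]
[[221.29801631 209.68410282]
 [220.80369509 205.9398836 ]
 [223.75656253 228.30627751]
 [224.47731345 233.76558076]]
```

>>> jog_arm([
  [0.0005, 0.0015, -0.008],
  [0.0005, 0.0015, -0.016],
  [0.0005, 0.0015, -0.018],
  [0.0005, 0.0015, -0.018],
  [0.0005, 0.0015, -0.018],
], claw=[0.3, 0.3, 0.3, 0.3, 0.3], yaw=[0, 0, 0, 0, 0])

```text
t: 7.65
tool_pos: [0.5488, -0.2368, 0.1572]
orientation: [0.982, -0.19, 0.0, -0.0]
ft_force: [0.2, 0.2, -1.1]
grip_width: 0.701
finger_force: 19.9
```

```bash
python3 - <<'E'
from h import *
ctrl_s=ctrl.observe(); print(ctrl_s["tool_pos"],ctrl_s["ft_force"])
S0=cv2.imread("pics/side0.png").astype(np.float32)
S=np.mean([ctrl.get_image("side").astype(np.float32) for _ in range(6)],0); T=np.mean([ctrl.get_image("top").astype(np.float32) for _ in range(3)],0)
cv2.imwrite("pics/s7.png",S);cv2.imwrite("pics/t7.png",T)
g=gray(S)
p,r=fit("side",gray(S),ring,[.5251,-.2301,np.radians(-21.9)],(226,330,42,36));print("ring side",p,r)
p,r=fit("top",gray(T),ring,[.5258,-.2264,np.radians(-21.9)],(370,226,20,22));print("ring top(part)",p,r)
t=ctrl_s["tool_pos"]
D=np.abs(cv2.GaussianBlur(S-S0,(3,3),.6)).sum(2)
for zo in(.105,.108,.111):
  for b in((238,326,30,30),(238,334,30,26)):
    print(zo,fit("side",np.minimum(D,70),pliers("side",zo,np.radians(-21.9)),t[:2],b,(.003,.004)))
np.set_printoptions(linewidth=220,threshold=100000)
print(np.clip(g[326:364,236:268]/5,-9,99).astype(int))
E
```

```text
[ 0.54879692 -0.23680469  0.15720188] [ 0.21521097  0.19595711 -1.13459855]
ring side [ 0.52491959 -0.2300171  -0.38728347] 0.7282685131626125
ring top(part) [ 0.52555284 -0.22603433 -0.22214707] 0.9323766279113798
0.105 (array([ 0.55032523, -0.22807644]), np.float64(0.5621072859231927))
0.105 (array([ 0.54825593, -0.23504652]), np.float64(0.3647848527689739))
0.108 (array([ 0.55032402, -0.23002393]), np.float64(0.5604206175097187))
0.108 (array([ 0.54822119, -0.23689976]), np.float64(0.3648353736079084))
0.111 (array([ 0.55022734, -0.23217042]), np.float64(0.5602601796855146))
0.111 (array([ 0.5482308 , -0.23877366]), np.float64(0.363112463438658))
[[ 0  0  0  0  0  0  0  0  0  0  1  3  5  6  6  6  6  5  5  4  4  4  4  4  3  2  1  0  0  0  0  0]
 [ 0  0  0  0  0  0  0  0  0  0  1  4  6  7  7  6  6  6  5  4  4  4  4  4  3  2  0  0  0  0  0  0]
 [ 0  0  0  0  0  0  0  0  0  0  2  5  9  9  8  6  6  5  5  4  4  4  4  4  3  1  0  0  0  0  0  0]
 [ 0  0  0  0  0  0  0  0  0  0  3  7 10 10  9  7  6  5  5  5  5  5  4  4  3  1  0  0  0  0  0  0]
 [ 0  0  0  0  0  0  0  0  0  1  5  9 11 11 10
[... 2739 characters left out ...]
  2  3  3  3  3  3  2  2  2  2  3  4  6  6  6  5  6  7  4  1  0  0  0  0  0  0  0  0]
 [-1 -1 -1 -1  0  0  0  0  0  0  0  0  0  0  0  1  2  3  3  4  4  4  3  0  0  0  0  0  0  0  0  0]
 [-1 -1 -1 -1 -1 -1 -1 -1  0  0  0  0  0 -1 -1 -1  0  0  1  1  2  2  1  0  0  0  0  0  0  0  0  0]
 [-1 -1 -1 -1 -1 -1 -1 -1 -1 -1 -1  0  0 -1 -2 -2 -1  0  0  0  0  0  0  0  0  0  0  0  0  0  0  0]
 [-1 -1 -1 -1  0 -1 -1 -1 -1 -1 -1  0 -1 -1 -1 -1 -1 -1 -1 -1  0  0  0  0  0  0  0  0  0  0  0  0]
 [ 0  0 -1  0 -1  0 -1 -1 -1  0 -1  0 -1 -1 -1 -1 -1 -1 -1 -1 -1  0  0  0  0  0  0  0  0  0  0  0]][ WARN:0@10.606] global loadsave.cpp:1063 imwrite_ Unsupported depth image for selected encoder is fallbacked to CV_8U.
```

```bash
python3 - <<'E'
from h import *
a=np.radians(-21.9); ux=np.array([np.cos(a),np.sin(a)]); uy=np.array([-np.sin(a),np.cos(a)])
t=np.array([.5488,-.2368])
for nm,s in(("near",-1),("far",1)):
    e=np.array([.5250,-.2300])+.025*ux+s*.011*uy
    print(nm,"eye top side-frame",proj("side",[*e,.036]),"eye bottom",proj("side",[*e,.030]))
    q=t+s*.011*uy
    for zo in(.1064,.1127): print("   zo",zo,"jaw end",proj("side",[*q,zo-.052]).round(1),"pin -64",proj("side",[*q,zo-.064]).round(1),"tip",proj("side",[*q,zo-.068]).round(1))
S=cv2.imread("pics/s7.png")
cv2.imwrite("pics/a7.png",crop(S,228,310,50,55,10))
E
```

```text
near eye top side-frame [[254.70130956 354.23884947]] eye bottom [[254.86336967 355.98456947]]
   zo 0.1064 jaw end [[254.4 347.5]] pin -64 [[254.8 351.1]] tip [[254.9 352.2]]
   zo 0.1127 jaw end [[254.3 345.6]] pin -64 [[254.6 349.2]] tip [[254.7 350.4]]
far eye top side-frame [[258.4725806  343.77224357]] eye bottom [[258.61399361 345.53520645]]
   zo 0.1064 jaw end [[258.3 337. ]] pin -64 [[258.6 340.6]] tip [[258.7 341.8]]
   zo 0.1127 jaw end [[258.1 335.1]] pin -64 [[258.4 338.7]] tip [[258.5 339.9]]
```

View pics/a7.png

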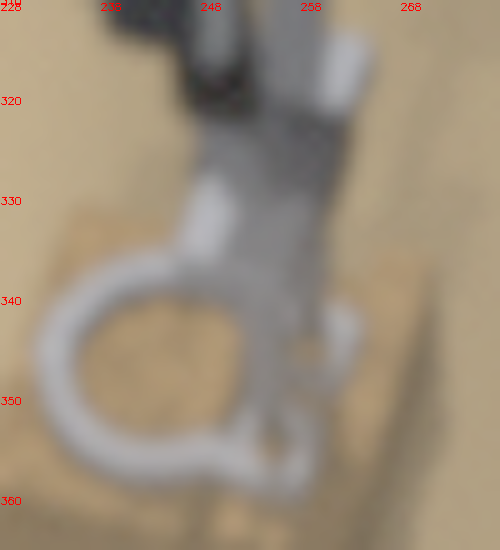

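The picture shows the near jaw coming down to about (254,351), just above the near eye at (255,354.5). The far jaw ends near (257,341), above the far eye. Both are in line to within a millimetre, so I'll insert.

>>> jog_arm([
  [0.0005, 0, -0.004],
  [0.0005, 0, -0.008],
  [0.0005, 0, -0.01],
  [0.0005, 0, -0.01],
], claw=[0.3, 0.3, 0.3, 0.3], yaw=[0, 0, 0, 0])

```text
t: 8.5
tool_pos: [0.5491, -0.2367, 0.1466]
orientation: [0.982, -0.19, -0.0, -0.0]
ft_force: [0.0, -0.6, -2.2]
grip_width: 0.703
finger_force: 19.9
```

>>> jog_arm([
  [0, 0, -0.002],
  [0, 0, -0.004],
  [0, 0, -0.005],
  [0, 0, -0.005],
], claw=[0.3, 0.3, 0.3, 0.3], yaw=[0, 0, 0, 0])

```text
t: 8.9
tool_pos: [0.5492, -0.2367, 0.1419]
orientation: [0.982, -0.19, -0.0, -0.0]
ft_force: [0.5, 0.1, -2.2]
grip_width: 0.705
finger_force: 19.9
```

```bash
python3 - <<'E'
from h import *
s=ctrl.observe(); print(s["t"],s["tool_pos"],s["ft_force"])
S=np.mean([ctrl.get_image("side").astype(np.float32) for _ in range(6)],0); T=np.mean([ctrl.get_image("top").astype(np.float32) for _ in range(3)],0)
cv2.imwrite("pics/s8.png",S.astype(np.uint8));cv2.imwrite("pics/t8.png",T.astype(np.uint8))
print("ring side",fit("side",gray(S),ring,[.5251,-.2301,np.radians(-21.9)],(226,332,42,34)))
print("ring top",fit("top",gray(T),ring,[.5258,-.2264,np.radians(-21.9)],(370,226,20,22)))
np.set_printoptions(linewidth=220,threshold=100000)
print(np.clip(gray(S)[334:364,244:268]/5,-9,99).astype(int))
E
```

```text
8.9 [ 0.54918332 -0.23666661  0.14193236] [ 0.52266006  0.11666023 -2.24961261]
ring side (array([ 0.52484357, -0.23023557, -0.38918465]), np.float64(0.7641537484037328))
ring top (array([ 0.52559134, -0.22600882, -0.22427828]), np.float64(0.931334382928723))
[[ 2  2  3  5  8 10 10  8  6  6  5  5  5  4  5  4  3  2  1  0  0  0  0  0]
 [ 7  7  7  8 10 12 11  9  7  6  6  5  5  5  5  4  3  1  0  0  0  0 -1 -1]
 [10 10 10 11 12 12 11  9  7  6  6  6  6  6  6  5  3  1  0  0  0 -1 -1 -1]
 [10 10 10 11 12 12 11  9  7  6  6  6  6  6  5  4  3  1  0  0  0 -1 -1 -1]
 [ 7  7  9 11 12 12 10  9  7  6  6  6  6  6  5  4  3  0  0 -1 -1 -1 -2 -2]
 [ 3  5  8 10 11 11 10  8  7  6  6  6  6  5  5  4  3  1  0 -1 -1 -1 -2 -2]
 [ 0  2  6  9 10 10  9  7  7  6  6  6  5  5  5  4  4  3  2  1  0 -1 -2 -2]
 [-1  0  3  7  8  8  8  7  7  6  7  6  6  5  4  4  5  5  6  4  1  0 -2 -1]
 [-2  0  2  4  5  6  6  6  6  7  7  6  6  5  4  4  5  7  8  6  2  0 -1 -1]
 [-2 -1  0  1  2  3  4  5  5  6  6  6  6  5  4  4  5  7  8  6  2  0 -1 -1]
 [-2 -1 -1  0  0  0  1  3  5  6  6  6  5  4  4  4  4  6  7  5  1 -1 -1 -1]
 [-2 -2 -1 -1 -
[... 710 characters left out ...]
 2  0 -1 -1 -1 -1  0  0]
 [ 9 10 10 10 10 10 10 10 10  8  5  4  4  4  4  3  1  0  0 -1 -1  0  0  0]
 [ 9  9  9  8  8  9  9 10 10  8  6  5  5  4  4  2  0  0  0  0  0  0  0  0]
 [ 6  6  6  5  5  6  7  8  8  8  7  5  5  4  3  2  0  0  0  0  0  0  0  0]
 [ 3  3  2  2  2  2  3  4  5  6  5  5  5  4  3  1  0  0  0  0  0  0  0  0]
 [ 0  0  0  0  0  0  0  1  2  3  3  3  4  3  2  0  0  0  0  0  0  0  0  0]
 [ 0  0  0  0  0  0 -1  0  0  0  1  1  2  2  1  0  0  0  0  0  0  0  0  0]
 [-1 -1  0  0  0 -1 -1 -1 -1  0  0  0  0  0  0  0  0  0  0  0  0  0  0  0]
 [-1 -1 -1  0  0 -1 -2 -2 -1 -1 -1  0  0  0  0  0  0  0  0  0  0  0  0  0]
 [-1  0 -1  0  0 -1 -1 -1 -1 -1 -1 -1 -1  0  0  0  0  0  0  0  0  0  0  0]]
```

The pins are in: the eyes are filled, the ring hasn't moved and there is no contact force. I'll lower another 2 mm and squeeze gradually.

>>> jog_arm([
  [0, 0, -0.001],
  [0, 0, -0.002],
  [0, 0, -0.002],
  [0, 0, -0.0015],
  [0, 0, -0.001],
  [0, 0, -0.0005],
  [0, 0, -0.0005],
], claw=[0.3, 0.3, 0.33, 0.36, 0.4, 0.44, 0.44], yaw=[0, 0, 0, 0, 0, 0, 0])

```text
t: 10.05
tool_pos: [0.5493, -0.237, 0.1419]
orientation: [0.982, -0.19, 0.0, 0.0]
ft_force: [-1.0, -1.1, 4.7]
grip_width: 0.569
finger_force: 26.6
```

>>> jog_arm([
  [0, 0, 0.001],
  [0, 0, 0.0015],
  [0, 0, 0.002],
  [0, 0, 0.0025],
  [0, 0, 0.0025],
  [0, 0, 0.0025],
], claw=[0.47, 0.5, 0.54, 0.58, 0.6, 0.6], yaw=[0, 0, 0, 0, 0, 0])

```text
t: 10.65
tool_pos: [0.5492, -0.2367, 0.144]
orientation: [0.982, -0.19, 0.0, -0.0]
ft_force: [-1.3, -0.9, 0.9]
grip_width: 0.409
finger_force: 37.9
```

>>> jog_arm([
  [0, 0, 0.0005],
  [0, 0, 0.001],
  [0, 0, 0.001],
  [0, 0, 0.001],
  [0, 0, 0.001],
  [0, 0, 0.001],
  [0, 0, 0.001],
  [0, 0, 0.001],
], claw=[0.65, 0.7, 0.75, 0.8, 0.9, 1, 1, 1], yaw=[0, 0, 0, 0, 0, 0, 0, 0])

```text
t: 11.45
tool_pos: [0.5492, -0.2367, 0.145]
orientation: [0.982, -0.19, -0.0, -0.0]
ft_force: [0.5, 0.5, -1.2]
grip_width: 0.262
finger_force: 58.4
```

```bash
cat >> h.py <<'E'
def sring(th=0.2):
    """spread ring: arms swing about a hinge opposite the gap (p = x,y,yaw,z)"""
    def f(p):
        z=p[3]+.006 if len(p)>3 else .036; h=np.array([-.0195,0]); L=[]
        a=np.radians(np.linspace(20,180,40)); c=np.c_[np.cos(a),np.sin(a)]; lugs=[]
        for s in(1,-1):
            R=np.array([[np.cos(th),-s*np.sin(th)],[s*np.sin(th),np.cos(th)]])
            m=lambda P:(np.array(P)*[1,s]-h)@R.T+h
            L.append((tr(m(np.vstack([.022*c,.017*c[::-1]])),p,z),1)); L.append((tr(m(sq(.025,.011,.0075)),p,z),1))
        return L
    return f
def avg(n,k=5): return np.mean([ctrl.get_image(n).astype(np.float32) for _ in range(k)],0)
E
python3 - <<'E'
from h import *
s=ctrl.observe(); print(s["t"],s["grip_width"],s["tool_pos"],s["ft_force"])
S=avg("side");T=avg("top",3);cv2.imwrite("pics/s9.png",S.astype(np.uint8));cv2.imwrite("pics/t9.png",T.astype(np.uint8))
for th in(0,.1,.2):
    print(th,"side",fit("side",gray(S),sring(th),[.5251,-.2301,np.radians(-21.9)],(222,332,46,38)))
    print(th,"top",fit("top",gray(T),sring(th),[.5258,-.2264,np.radians(-21.9)],(368,226,22,24)))
E
```

```text
11.45 0.2615673334939049 [ 0.54922635 -0.23669278  0.14504597] [ 0.45623917  0.45169268 -1.15886005]
0 side (array([ 0.52550841, -0.23365238, -0.37632577]), np.float64(0.5058779226397895))
0 top (array([ 0.52968093, -0.224658  , -0.32175175]), np.float64(0.8836680459214659))
0.1 side (array([ 0.52696462, -0.23303695, -0.40711764]), np.float64(0.6369022922306636))
0.1 top (array([ 0.52967969, -0.22616054, -0.60908987]), np.float64(0.9287378054552932))
0.2 side (array([ 0.52846598, -0.23238459, -0.41688052]), np.float64(0.7108818858155509))
0.2 top (array([ 0.52944648, -0.22811521, -0.39978783]), np.float64(0.9298793684415048))
```

The ring is spread: the 0.2 rad model fits best and the handles are closed to about 22 mm. Time to lift.

>>> jog_arm([
  [0, 0, 0.003],
  [0, 0, 0.008],
  [0, 0, 0.015],
  [0, 0, 0.025],
  [0, 0, 0.035],
  [0, 0, 0.045],
  [0, 0, 0.055],
  [0, 0, 0.06],
], claw=[1, 1, 1, 1, 1, 1, 1, 1], yaw=[0, 0, 0, 0, 0, 0, 0, 0])

```text
t: 12.65
tool_pos: [0.5495, -0.2368, 0.2063]
orientation: [0.982, -0.19, 0.001, 0.0]
ft_force: [0.4, 0.4, -2.9]
grip_width: 0.271
finger_force: 58.5
```

```bash
python3 - <<'E'
from h import *
s=ctrl.observe(); print(s["t"],s["grip_width"],s["tool_pos"],s["ft_force"])
S=avg("side");T=avg("top",4);cv2.imwrite("pics/s10.png",S.astype(np.uint8));cv2.imwrite("pics/t10.png",T.astype(np.uint8))
c=proj("side",[.5285,-.2305,.096])[0];u,v=int(c[0]),int(c[1]); print(u,v)
for th in(.15,.2,.25):
  print(th,"side",fit("side",gray(S),lambda p:sring(th)([p[0],-.2324,p[1],p[2]]),[.5285,np.radians(-22),.09],(u-24,v-18,46,36),(.004,.1,.006)))
c=proj("top",[.5285,-.2305,.096])[0];u,v=int(c[0]),int(c[1]); print(u,v)
for z in(.08,.09):print("top",fit("top",gray(T),lambda p:sring(.2)([p[0],p[1],p[2],z]),[.5285,-.228,np.radians(-22)],(u-16,v-6,24,22)))
np.set_printoptions(linewidth=220,threshold=100000)
print(np.clip(gray(S)[290:350,222:272]/6,-1,99)[::2,::1].astype(int))
E
```

```text
12.65 0.27061712727984394 [ 0.54950792 -0.2368429   0.20631099] [ 0.35304371  0.39988423 -2.86757079]
243 327
0.15 side (array([ 0.52846349, -0.41167921,  0.08957633]), np.float64(0.6423691139371722))
0.2 side (array([ 0.52923401, -0.40635259,  0.089909  ]), np.float64(0.6766673827481783))
0.25 side (array([ 0.53013671, -0.42524125,  0.09024694]), np.float64(0.6772925034134303))
393 231
top (array([ 0.52960616, -0.23005652, -0.4814417 ]), np.float64(0.9574398818870641))
top (array([ 0.52949644, -0.22801924, -0.40942492]), np.float64(0.9594779914223206))
[[ 0  0  0  0  0  0  0  0  0  0  0  0  0  0  0  0  0  0  0  0  0  0  0  0  0  0  1  1  1  2  2  1  2  3  3  3  1  0  0  0  0  0  0  0  0  0  0  0  0  0]
 [ 0  0  0  0  0  0  0  0  0  0  0  0  0  0  0  0  0  0  0  0  0  0  0  0  0  1  0  0  0  1  1  1  2  3  4  4  2  1  0  0  0  0  0  0  0  0  0  0  0  0]
 [ 0  0  0  0  0  0  0  0  0  0  0  0  0  0  0  0  0  0  0  0  0  0  0  0  0  0  1  1  1  1  1  1  2  3  4  4  2  1  0  0  0  0  0  0  0  0  0  0  0  0]
 [ 0  0  0  0  0  0  0  0  0  0  0  0  0  0  0  0  0  0  0  0  0  0  0  0  0  0  
[... 3350 characters left out ...]
 8  9  9  9  9  8  8  6  5  5  4  3  4  4  3  1  0 -1 -1 -1 -1 -1 -1 -1 -1 -1 -1  0  0]
 [ 0  0  0  0  0  0  0  0  0 -1 -1 -1 -1 -1  0  0  1  2  3  4  4  4  4  5  6  7  8  8  7  6  5  4  4  4  3  2  0  0 -1 -1 -1 -1 -1 -1 -1 -1 -1 -1  0  0]
 [ 0  0  0  0  0  0  0  0 -1 -1 -1 -1 -1 -1 -1 -1 -1 -1 -1 -1 -1  0  0  0  0  2  3  5  5  5  5  4  4  3  1  0  0 -1 -1 -1 -1 -1 -1 -1 -1 -1 -1  0  0  0]
 [ 0  0  0  0  0  0  0 -1 -1 -1 -1 -1 -1 -1 -1 -1 -1 -1 -1 -1 -1 -1 -1 -1 -1 -1 -1  0  0  2  3  3  2  1  0 -1 -1 -1 -1 -1 -1 -1 -1 -1 -1 -1  0  0  0  0]
 [ 0  0  0  0  0  0  0 -1 -1 -1 -1 -1 -1 -1 -1 -1 -1 -1 -1 -1 -1 -1 -1 -1 -1 -1 -1 -1 -1  0  0  0  0  0 -1 -1 -1 -1 -1 -1 -1 -1 -1 -1 -1 -1  0  0  0  0]]
```

The ring hangs on the pins at about z = 0.090, flat and spread, and both cameras agree. I'll raise it, re-measure the axle with averaged frames, then carry it over smoothly.

>>> jog_arm([
  [0, 0, 0.008],
  [0, 0, 0.02],
  [0, 0, 0.032],
  [0, 0, 0.039],
  [0, 0, 0.04],
], claw=[1, 1, 1, 1, 1], yaw=[0, 0, 0, 0, 0])

```text
t: 13.6
tool_pos: [0.5495, -0.2369, 0.246]
orientation: [0.982, -0.19, 0.001, 0.0]
ft_force: [-0.0, -0.5, -1.8]
grip_width: 0.264
finger_force: 58.6
```

```bash
cat >> h.py <<'E'
def full(n):
    def f(p):
        L=[(circ(p[0],p[1],.025,.04),1)]
        Q=np.vstack([circ(p[0],p[1],.0175,.04),circ(p[0],p[1],.0175,.084),circ(p[0],p[1],.0135,.09)])
        h=cv2.convexHull(proj(n,Q).astype(np.float32),returnPoints=False).ravel(); L.append((Q[h],1)); return L
    return f
E
python3 - <<'E'
from h import *
S=avg("side",4);T=avg("top",4);cv2.imwrite("pics/s11.png",S);cv2.imwrite("pics/t11.png",T)
print("axle full top",fit("top",gray(T),full("top"),[.512,.216],(186,226,28,34),(.004,.004)))
print("axle full side",fit("side",gray(S),full("side"),[.512,.214],(215,165,34,36),(.004,.004)))
B=T[:,:,2]-T[:,:,0]
print("wheel top",fit("top",B,lambda p:[(circ(p[0],p[1],.055,.034),1),(full("top")(p)[0][0],0),(full("top")(p)[1][0],0)],[.512,.216],(176,214,58,62),(.004,.004)))
print("disc top",fit("top",T.mean(2),lambda p:[(circ(p[0],p[1],.0135,.09),1)],[.512,.216],(193,236,14,15),(.004,.004)))
g=gray(T);c=proj("top",[.5295,-.229,.14])[0].astype(int)
for z in(.127,.130,.133):
  print("ring top",z,fit("top",g,lambda p:sring(.2)([p[0],p[1],p[2],z]),[.5295,-.2285,np.radians(-22)],(c[0]-17,c[1]-8,24,24)))
c=proj("side",[.5295,-.2324,.136])[0].astype(int)
for y in(-.2324,):print("ring side",fit("side",gray(S),lambda p:sring(.2)([p[0],y,p[1],p[2]]),[.5293,-.4,.13],(c[0]-22,c[1]-18,44,36),(.004,.1,.006)))
np.set_printoptions(linewidth=220,threshold=100000)
print((T.mean(2)[228:260,188:216]/10).astype(int))
E
```

```text
axle full top (array([0.5134986 , 0.21815552]), np.float64(0.9600342554905427))
axle full side (array([0.5273514, 0.3032811]), np.float64(0.6255765089013876))
wheel top (array([0.51322343, 0.21808089]), np.float64(0.4635821923185206))
disc top (array([0.51301761, 0.21918694]), np.float64(0.9027397713138204))
ring top 0.127 (array([ 0.52995847, -0.22831833, -0.60675781]), np.float64(0.9259157963010463))
ring top 0.13 (array([ 0.52989849, -0.22765448, -0.59523633]), np.float64(0.9271844274095371))
ring top 0.133 (array([ 0.5298128 , -0.22705498, -0.5605115 ]), np.float64(0.9277873077990422))
ring side (array([ 0.52921436, -0.41253092,  0.12968729]), np.float64(0.6963971996865618))
[[ 6  6  6  6  6  6  6  6  6  6  6  6  6  6  6  6  6  6  6  6  6  6  6  6  6  6  6  6]
 [ 6  6  6  6  6  6  6  6  6  6  6  6  6  6  6  6  6  6  6  6  6  6  6  6  6  6  6  6]
 [ 6  6  6  6  6  6  6  6  6  6  6  6  6  6  6  6  6  6  6  6  6  6  6  6  6  6  5  6]
 [ 5  6  6  6  6  6  6  6  6  6  6  6  6  6  6  6  6  6  6  6  6  6  6  6  6  6  6  6]
 [ 6  6  6  6  6  6  6  6  6  6  6  6  6  5  7  7  7  6  6  5  6
[... 1836 characters left out ...]
  6  6  6  6]
 [ 6  6  6  6  6  6  6  6  6  6  6  6  6  6  6  6  6  6  6  6  6  6  6  6  7  6  6  6]
 [ 6  5  6  6  6  6  6  6  6  6  6  6  6  6  6  6  6  6  6  6  6  6  6  6  6  6  6  6]
 [ 6  6  6  6  6  6  6  6  6  6  6  6  6  6  6  6  6  6  6  6  6  6  6  6  6  6  6  6]
 [ 6  6  6  6  6  6  6  6  6  6  6  6  6  6  6  6  6  6  6  6  6  6  6  6  6  6  6  6]
 [ 6  6  6  6  6  6  6  6  6  6  6  6  6  6  6  6  6  6  6  6  6  6  6  6  6  6  6  6]
 [ 5  6  6  6  6  6  6  6  6  6  6  6  6  6  6  6  6  6  6  6  6  6  6  6  6  6  6  6]][ WARN:0@9.639] global loadsave.cpp:1063 imwrite_ Unsupported depth image for selected encoder is fallbacked to CV_8U.
  c /= stddev[:, None]
  c /= stddev[None, :]
```

>>> jog_arm([
  [0, 0.008, 0],
  [-0.001, 0.025, 0],
  [-0.002, 0.05, 0],
  [-0.003, 0.08, 0],
  [-0.004, 0.11, 0],
  [-0.005, 0.14, 0],
  [-0.006, 0.17, 0],
  [-0.007, 0.2, 0],
], claw=[1, 1, 1, 1, 1, 1, 1, 1], yaw=[0, 0, 0, 0, 0, 0, 0, 0])

```text
t: 14.8
tool_pos: [0.5417, -0.034, 0.2452]
orientation: [0.982, -0.19, 0.0, -0.0]
ft_force: [0.9, -0.7, -1.8]
grip_width: 0.267
finger_force: 58.6
```

>>> jog_arm([
  [-0.001, 0.03, 0],
  [-0.002, 0.06, 0],
  [-0.004, 0.09, 0],
  [-0.005, 0.12, 0],
  [-0.006, 0.15, 0],
  [-0.008, 0.18, 0],
  [-0.009, 0.205, 0],
  [-0.01, 0.225, 0],
], claw=[1, 1, 1, 1, 1, 1, 1, 1], yaw=[0, 0, 0, 0, 0, 0, 0, 0])

```text
t: 15.6
tool_pos: [0.531, 0.1913, 0.2451]
orientation: [0.982, -0.189, -0.0, -0.0]
ft_force: [0.8, 1.2, -1.8]
grip_width: 0.267
finger_force: 58.6
```

>>> jog_arm([
  [0, 0.012, 0],
  [0, 0.019, 0],
  [0, 0.021, 0],
  [0, 0.021, 0],
  [0, 0.021, 0],
], claw=[1, 1, 1, 1, 1], yaw=[0, 0, 0, 0, 0])

```text
t: 16.1
tool_pos: [0.5324, 0.2084, 0.2451]
orientation: [0.982, -0.191, 0.0, 0.0]
ft_force: [-0.2, -0.2, -2.4]
grip_width: 0.267
finger_force: 58.6
```

```bash
python3 - <<'E'
from h import *
from scipy.spatial.transform import Rotation as R
s=ctrl.observe(); y=R.from_quat(s["orientation"]).as_matrix()[:,1]; print(s["t"],s["grip_width"],s["tool_pos"],s["ft_force"],np.degrees(np.arctan2(y[0],-y[1])))
S=avg("side",5);T=avg("top",5);cv2.imwrite("pics/s12.png",S.astype(np.uint8));cv2.imwrite("pics/t12.png",T.astype(np.uint8))
np.set_printoptions(linewidth=250,threshold=100000)
print("top pred ring",proj("top",[.512,.2187,.136]),"side",proj("side",[.512,.2145,.136]))
print("side 206..252 x 142..194");print(np.clip(gray(S)[142:194:1,206:252]/6,0,99).astype(int))
print("top 180..224,222..266");print((T.mean(2)[222:266,176:224]/10).astype(int))
E
```

```text
16.1 0.2665195889862496 [0.53236757 0.20839633 0.2451402 ] [-0.15891655 -0.16085049 -2.3518273 ] -21.978338618830616
top pred ring [[196.32912851 242.92889329]] side [[227.35657692 158.65701832]]
side 206..252 x 142..194
[[0 0 0 0 0 0 0 0 0 0 0 0 0 0 0 0 0 0 0 0 0 1 4 6 6 6 5 5 5 4 4 3 2 1 0 0 0 0 0 0 0 0 0 0 0 0]
 [0 0 0 0 0 0 0 0 0 0 0 0 0 0 0 0 0 0 0 0 0 2 5 7 7 6 5 5 5 5 4 3 2 1 0 0 0 0 0 0 0 0 0 0 0 0]
 [0 0 0 0 0 0 0 0 0 0 0 0 0 0 0 0 0 0 0 0 1 4 6 8 7 6 5 5 5 5 4 3 2 1 0 0 0 0 0 0 0 0 0 0 0 0]
 [0 0 0 0 0 0 0 0 0 0 0 0 0 0 0 0 0 0 0 0 1 4 7 7 7 6 5 5 5 5 4 3 2 1 0 0 0 0 0 0 0 0 0 0 0 0]
 [0 0 0 0 0 0 0 0 0 0 0 0 0 0 0 0 0 0 0 0 1 4 6 6 6 6 5 5 5 4 4 4 3 1 0 0 0 0 0 0 0 0 0 0 0 0]
 [0 0 0 0 0 0 0 0 0 0 0 0 0 0 0 0 0 0 0 0 1 3 5 5 6 5 6 5 5 4 3 4 3 2 1 0 0 0 0 0 0 0 0 0 0 0]
 [0 0 0 0 0 0 0 0 0 0 0 0 0 0 0 0 0 0 0 0 1 2 3 4 4 5 5 5 4 3 3 3 3 2 1 0 0 0 0 0 0 0 0 0 0 0]
 [0 0 0 0 0 0 0 0 0 0 0 0 0 0 0 0 0 0 0 0 0 0 1 2 3 4 5 5 4 3 2 3 3 2 1 0 0 0 0 0 0 0 0 0 0 0]
 [0 0 0 0 0 0 0 0 0 0 0 0 0 0 0 0 0 0 0 0 0 0 0 1 2 4 4 5 3 2 1 2 3 2 1 0 0 0 0 0 0 0 0 0 0 0]
 [0 0 0 0 0 0 0 0 0 0 0 
[... 9852 characters left out ...]
 3  3  3  3  3  3  3  3  3  3  2  6  6  6  6  6  6  6  6  6  6  6  6  6  6  6  6  6  6  6  4  3  3  3  3  4  6]
 [ 8  7  7  7  7  7  7  4  2  3  3  3  3  2  3  3  3  3  3  3  3  3  5  6  6  6  6  6  6  6  6  6  6  6  6  6  7  6  6  5  4  3  3  3  3  4  6  7]
 [ 7  7  7  7  7  7  7  5  2  3  2  3  3  3  3  3  3  3  3  3  3  2  4  7  6  6  6  6  6  6  6  6  6  6  7  6  6  5  4  3  3  3  3  3  5  6  7  9]
 [ 8  7  7  7  7  7  7  6  3  2  3  3  3  2  3  2  3  3  3  2  3  3  4  7  7  6  6  6  6  7  7  6  6  6  6  5  4  4  4  3  3  3  4  6  6  7  9 11]
 [ 7  7  7  7  7  7  7  7  4  2  2  3  3  3  3  3  3  3  3  3  3  3  3  6  6  6  6  6  6  6  6  6  6  5  5  3  3  4  4  3  4  5  6  7  6  9 11 11]]
```

>>> jog_arm([
  [0, 0, 0],
  [0, 0, 0],
  [0, 0, 0],
], claw=[1, 1, 1], yaw=[0, 0, 0])

```text
t: 16.9
tool_pos: [0.5323, 0.2093, 0.2451]
orientation: [0.982, -0.19, 0.0, -0.0]
ft_force: [-0.5, -0.0, -2.4]
grip_width: 0.267
finger_force: 58.6
```

```bash
python3 - <<'E'
from h import *
s=ctrl.observe(); print(s["t"],s["tool_pos"])
S=avg("side",5);cv2.imwrite("pics/s13.png",S.astype(np.uint8))
S9=cv2.imread("pics/s9.png");S10=cv2.imread("pics/s10.png"); S0=cv2.imread("pics/s8.png")
def f(S,x,y,z,tag):
    c=proj("side",[x,y,z+.006])[0].astype(int)
    for th in(.17,.2,.23):
        # back part of the ring only (left of the jaws)
        print(tag,th,fit("side",gray(S),lambda p:sring(th)([p[0],p[1],np.radians(-22),z]),[x,y],(c[0]-16,c[1]-13,24,27),(.003,.003)))
f(S9,.5285,-.2324,.030,"rest");f(S10,.5285,-.2324,.0913,"lift");f(S,.512,.2147,.1288,"axle")
for nm in("side0","s7","s8","s9"):
    I=cv2.imread(f"pics/{nm}.png")
    print(nm,fit("side",gray(I),full("side"),[.5125,.2146],(215,165,34,36),(.003,.003)))
print("axle under",fit("side",gray(S),full("side"),[.5125,.2146],(218,172,28,22),(.003,.003)))
E
```

```text
16.9 [0.53225218 0.20925306 0.24505447]
rest 0.17 (array([ 0.52831666, -0.23255997]), np.float64(0.7473825100431666))
rest 0.2 (array([ 0.52873612, -0.2325103 ]), np.float64(0.7475854858079883))
rest 0.23 (array([ 0.5292223 , -0.23245309]), np.float64(0.7416922916159473))
lift 0.17 (array([ 0.52915883, -0.23362047]), np.float64(0.7549529065030974))
lift 0.2 (array([ 0.52963414, -0.23332653]), np.float64(0.7586091479787326))
lift 0.23 (array([ 0.53012268, -0.23327483]), np.float64(0.7563255707820961))
axle 0.17 (array([0.51169484, 0.21239019]), np.float64(0.6519095800420349))
axle 0.2 (array([0.51225351, 0.21249321]), np.float64(0.6547189948440938))
axle 0.23 (array([0.51249533, 0.21281293]), np.float64(0.6561263738649485))
side0 (array([0.51249937, 0.21458683]), np.float64(0.8650643923515575))
s7 (array([0.5370636 , 0.14438333]), np.float64(0.551149881149402))
s8 (array([0.55580462, 0.12143197]), np.float64(0.5640998614848868))
s9 (array([0.56664067, 0.17630189]), np.float64(0.386026425920616))
axle under (array([0.51249368, 0.21457546]), np.float64(0.9158482025108078))
  c /= stddev[:, None]
  c /= stddev[None, :]
```

>>> jog_arm([
  [-0.0007, 0.0015, -0.004],
  [-0.0007, 0.0015, -0.012],
  [-0.0007, 0.0015, -0.02],
  [-0.0007, 0.0015, -0.028],
  [-0.0007, 0.0015, -0.034],
  [-0.0007, 0.0015, -0.037],
  [-0.0007, 0.0015, -0.037],
  [-0.0007, 0.0015, -0.037],
], claw=[1, 1, 1, 1, 1, 1, 1, 1], yaw=[0, 0, 0, 0, 0, 0, 0, 0])

```text
t: 17.95
tool_pos: [0.5317, 0.2108, 0.2083]
orientation: [0.982, -0.19, 0.0, -0.0]
ft_force: [-0.4, 0.5, -2.0]
grip_width: 0.267
finger_force: 58.6
```

```bash
python3 - <<'E'
from h import *
s=ctrl.observe(); print(s["t"],s["tool_pos"],s["ft_force"],s["grip_width"]); z=s["tool_pos"][2]-.1163; print("ring z",z)
S=avg("side",8);cv2.imwrite("pics/s14.png",S.astype(np.uint8))
x,y=.5120,.2147
c=proj("side",[x,y,z+.006])[0].astype(int)
np.set_printoptions(linewidth=250,threshold=100000)
print(c[0]-18,c[1]-16);print(np.clip(gray(S)[c[1]-16:c[1]+22,c[0]-18:c[0]+22]/6,0,99).astype(int))
# predicted edges: inner/outer back of spread ring vs axle top disc
for nm,p in(("ring -x inner",None),):
    pass
def g(p):
    L=full("side")([.5125,.2146])[1:]; return L+sring(.2)([p[0],p[1],np.radians(-22),z])
print(fit("side",gray(S),g,[x,y],(c[0]-17,c[1]-14,30,32),(.003,.003)))
print(fit("side",gray(S),g,[x,y],(c[0]-17,c[1]-14,20,26),(.003,.003)))
E
```

```text
17.95 [0.53168521 0.21082875 0.20825718] [-0.42447195  0.4964792  -2.03180897] 0.26699421725702954
ring z 0.09195718145503205
210 155
[[0 0 0 0 0 0 0 0 0 0 0 0 0 0 0 0 0 0 1 4 6 7 6 6 5 5 4 4 3 2 0 0 0 0 0 0 0 0 0 0]
 [0 0 0 0 0 0 0 0 0 0 0 0 0 0 0 0 0 0 3 6 7 7 6 6 5 5 5 4 3 2 1 0 0 0 0 0 0 0 0 0]
 [0 0 0 0 0 0 0 0 0 0 0 0 0 0 0 0 0 1 4 6 8 7 6 5 5 5 5 4 3 2 1 0 0 0 0 0 0 0 0 0]
 [0 0 0 0 0 0 0 0 0 0 0 0 0 0 0 0 0 1 4 6 7 7 6 6 5 5 4 4 3 3 1 0 0 0 0 0 0 0 0 0]
 [0 0 0 0 0 0 0 0 0 0 0 0 0 0 0 0 0 1 3 5 6 6 6 6 5 5 4 3 3 3 2 0 0 0 0 0 0 0 0 0]
 [0 0 0 0 0 0 0 0 0 0 0 0 0 0 0 0 0 1 2 4 5 5 5 5 5 5 3 3 3 3 2 1 0 0 0 0 0 0 0 0]
 [0 0 0 0 0 0 0 0 0 0 0 0 0 0 0 0 0 0 1 2 3 4 5 5 5 4 3 2 3 3 2 1 0 0 0 0 0 0 0 0]
 [0 0 0 0 0 0 0 0 0 0 0 0 0 0 0 0 0 0 0 1 1 2 4 5 5 3 2 2 2 3 2 1 0 0 0 0 0 0 0 0]
 [0 0 0 0 0 0 0 0 0 0 0 0 0 0 0 0 0 0 0 1 1 3 4 5 5 3 1 1 2 3 2 1 0 0 0 0 0 0 0 0]
 [0 0 0 0 0 0 0 0 0 0 0 0 0 0 0 1 1 2 2 3 3 4 5 5 5 3 1 1 2 3 3 1 0 0 0 0 0 0 0 0]
 [0 0 0 0 0 0 0 0 0 0 0 0 0 1 2 3 4 4 4 5 5 5 5 5 5 4 3 3 3 4 3 2 2 1 0 0 0 0 0 0]
 [0 0 0 0 0 0 0 0 0 0 0 0 1 3 4 5 5 5 5 5 5 6 6 5 5 4
[... 1620 characters left out ...]
 0 0 0 0 0 0 0 2 4 4 4 4 4 4 4 4 4 4 4 4 4 4 5 5 3 0 0 0 0 0 0 0 0 0]
 [0 0 0 0 0 0 0 0 0 0 0 0 2 4 5 5 5 5 5 5 5 5 5 5 5 4 4 5 6 6 5 1 0 0 0 0 0 0 0 0]
 [0 0 0 0 0 0 0 0 0 0 0 1 4 6 6 5 5 5 5 5 5 5 5 5 5 4 4 5 6 7 5 2 0 0 0 0 0 0 0 0]
 [0 0 0 0 0 0 0 0 0 0 0 2 5 7 7 5 5 5 5 5 5 5 5 5 5 4 4 5 6 7 6 2 0 0 0 0 0 0 0 0]
 [0 0 0 0 0 0 0 0 0 0 0 2 6 7 7 5 5 5 5 5 5 5 5 5 5 4 4 5 6 7 6 2 0 0 0 0 0 0 0 0]
 [0 0 0 0 0 0 0 0 0 0 0 2 6 7 7 5 5 5 5 5 5 5 5 5 5 5 4 5 6 7 5 1 0 0 0 0 0 0 0 0]
 [0 0 0 0 0 0 0 0 0 0 0 0 5 7 7 6 5 5 5 5 5 5 5 5 5 5 5 5 6 5 3 0 0 0 0 0 0 0 0 0]]
(array([0.51150476, 0.21507791]), np.float64(0.7080030308626156))
(array([0.51179141, 0.21456685]), np.float64(0.8706014571926801))
```

Ring minus axle is now about (-0.8, +0.2) mm, close to the (-1.2, +0.5) mm target. I'll descend carefully over the chamfer and check the force.

>>> jog_arm([
  [-0.0003, 0.0003, -0.002],
  [-0.0003, 0.0003, -0.005],
  [-0.0003, 0.0003, -0.008],
  [-0.0003, 0.0003, -0.01],
  [-0.0003, 0.0003, -0.01],
], claw=[1, 1, 1, 1, 1], yaw=[0, 0, 0, 0, 0])

```text
t: 18.85
tool_pos: [0.5311, 0.211, 0.1977]
orientation: [0.982, -0.19, -0.0, 0.0]
ft_force: [0.6, 0.5, -1.4]
grip_width: 0.266
finger_force: 58.6
```

>>> jog_arm([
  [0, 0, -0.002],
  [0, 0, -0.004],
  [0, 0, -0.006],
  [0, 0, -0.007],
  [0, 0, -0.007],
], claw=[1, 1, 1, 1, 1], yaw=[0, 0, 0, 0, 0])

```text
t: 19.35
tool_pos: [0.5312, 0.2111, 0.1909]
orientation: [0.982, -0.19, -0.0, 0.0]
ft_force: [0.1, -0.2, -1.9]
grip_width: 0.27
finger_force: 58.6
```

```bash
python3 - <<'E'
from h import *
s=ctrl.observe(); print(s["t"],s["tool_pos"],s["ft_force"],s["ft_torque"],s["grip_width"]); z0=s["tool_pos"][2]-.1163; print("ring z",z0)
S=avg("side",8);cv2.imwrite("pics/s15.png",S.astype(np.uint8))
x,y=.5115,.2149
c=proj("side",[x,y,z0+.006])[0].astype(int)
def axtop(q):
    Q=np.vstack([circ(.5125,.2146,.0175,.04),circ(.5125,.2146,.0175,.084),circ(.5125,.2146,.0135,.09)])
    h=cv2.convexHull(proj("side",Q).astype(np.float32),returnPoints=False).ravel(); return Q[h]
# visible ring: far part hidden by the axle; near part in front of it
for dz in(-.003,0,.003):
    z=z0+dz
    g=lambda p:[(axtop(0),.8)]+sring(.2)([p[0],p[1],np.radians(-22),z])
    print(dz,fit("side",gray(S),g,[x,y],(c[0]-17,c[1]-12,19,26),(.003,.003)))
np.set_printoptions(linewidth=250,threshold=100000)
print(c[0]-18,c[1]-20);print(np.clip(gray(S)[c[1]-20:c[1]+20,c[0]-18:c[0]+22]/6,0,99).astype(int))
E
```

```text
19.35 [0.53117626 0.21106466 0.19090651] [ 0.07212092 -0.1684599  -1.94489405] [ 0.02957879 -0.02218168 -0.01449509] 0.2696384777791591
ring z 0.07460650728091604
-0.003 (array([0.51047581, 0.22071605]), np.float64(0.8892600690376173))
0 (array([0.51072224, 0.21661967]), np.float64(0.8894517660794552))
0.003 (array([0.51103468, 0.21288788]), np.float64(0.889713477055968))
211 156
[[0 0 0 0 0 0 0 0 0 0 0 0 0 0 0 0 0 0 0 1 3 4 5 5 4 3 3 4 5 5 5 3 1 0 0 0 0 0 0 0]
 [0 0 0 0 0 0 0 0 0 0 0 0 0 0 0 0 0 0 0 2 3 5 5 5 4 4 3 3 3 4 3 2 1 0 0 0 0 0 0 0]
 [0 0 0 0 0 0 0 0 0 0 0 0 0 0 0 0 0 0 0 2 4 5 5 5 4 3 3 3 3 2 1 0 0 0 0 0 0 0 0 0]
 [0 0 0 0 0 0 0 0 0 0 0 0 0 0 0 0 0 0 1 3 4 5 5 5 4 4 3 3 3 1 0 0 0 0 0 0 0 0 0 0]
 [0 0 0 0 0 0 0 0 0 0 0 0 0 0 0 0 0 0 1 4 6 6 5 5 5 4 3 3 2 1 0 0 0 0 0 0 0 0 0 0]
 [0 0 0 0 0 0 0 0 0 0 0 0 0 0 0 0 0 1 3 6 7 7 6 5 5 4 4 3 2 1 0 0 0 0 0 0 0 0 0 0]
 [0 0 0 0 0 0 0 0 0 0 0 0 0 0 0 0 0 2 5 7 8 7 6 5 5 5 4 3 2 1 0 0 0 0 0 0 0 0 0 0]
 [0 0 0 0 0 0 0 0 0 0 0 0 0 0 0 0 0 3 6 8 8 7 6 6 5 5 4 3 2 1 0 0 0 0 0 0 0 0 0 0]
 [0 0 0 0 0 0 0 0 0 0 0 0 0 0 0 0 0 3 6 7 7 7 6 6 5 5
[... 1903 characters left out ...]
 4 4 4 5 6 6 4 1 0 0 0 0 0 0 0 0 0]
 [0 0 0 0 0 0 0 0 0 0 1 4 6 6 5 5 5 5 5 5 5 5 4 4 4 4 5 6 6 5 1 0 0 0 0 0 0 0 0 0]
 [0 0 0 0 0 0 0 0 0 0 2 5 7 6 5 5 5 5 5 5 5 5 5 4 4 4 4 5 6 4 1 0 0 0 0 0 0 0 0 0]
 [0 0 0 0 0 0 0 0 0 0 2 6 7 6 5 5 5 5 5 5 5 5 5 4 4 4 4 5 5 3 0 0 0 0 0 0 0 0 0 0]
 [0 0 0 0 0 0 0 0 0 0 2 5 7 6 5 5 5 5 5 5 5 5 5 5 5 4 4 5 4 3 0 0 0 0 0 0 0 0 0 0]
 [0 0 0 0 0 0 0 0 0 0 0 4 6 5 5 5 5 5 5 5 5 5 5 5 5 5 4 5 4 2 0 0 0 0 0 0 0 0 0 0]
 [0 0 0 0 0 0 0 0 0 0 0 2 4 5 5 5 5 5 5 5 5 5 5 5 5 5 5 4 3 1 0 0 0 0 0 0 0 0 0 0]
 [0 0 0 0 0 0 0 0 0 0 0 0 2 4 5 5 5 5 5 5 5 5 5 5 5 5 4 3 2 0 0 0 0 0 0 0 0 0 0 0]
 [0 0 0 0 0 0 0 0 0 0 0 0 1 2 4 4 5 5 5 5 5 5 5 5 4 4 3 1 0 0 0 0 0 0 0 0 0 0 0 0]]
```

>>> jog_arm([
  [0.0003, 0, -0.002],
  [0.0003, 0, -0.004],
  [0.0003, 0, -0.006],
  [0.0003, 0, -0.0073],
  [0.0003, 0, -0.0073],
  [0.0003, 0, -0.0073],
  [0.0003, 0, -0.0073],
  [0.0003, 0, -0.0073],
], claw=[1, 1, 1, 1, 1, 1, 1, 1], yaw=[0, 0, 0, 0, 0, 0, 0, 0])

```text
t: 20.55
tool_pos: [0.5316, 0.2111, 0.1838]
orientation: [0.982, -0.19, 0.0, -0.0]
ft_force: [-0.7, 0.1, -2.0]
grip_width: 0.269
finger_force: 58.6
```

```bash
python3 - <<'E'
from h import *
s=ctrl.observe(); print(s["t"],s["tool_pos"],s["ft_force"],s["ft_torque"],s["grip_width"],s["finger_force"]); z0=s["tool_pos"][2]-.1163; print("ring z",z0)
S=avg("side",8);cv2.imwrite("pics/s16.png",S.astype(np.uint8))
x,y=.5115,.2151
c=proj("side",[x,y,z0+.006])[0].astype(int)
Q=np.vstack([circ(.5125,.2146,.0175,.04),circ(.5125,.2146,.0175,.084),circ(.5125,.2146,.0135,.09)])
A=Q[cv2.convexHull(proj("side",Q).astype(np.float32),returnPoints=False).ravel()]
g=lambda p:[(A,.9)]+sring(.2)([p[0],y,np.radians(-22),p[1]])
for w in(14,19): print(fit("side",gray(S),g,[x,z0],(c[0]-17,c[1]-12,w,26),(.003,.003)))
# left outer edge row profile: rest of ring flatness
np.set_printoptions(linewidth=250,threshold=100000)
print(c[0]-18,c[1]-12);print(np.clip(gray(S)[c[1]-12:c[1]+16,c[0]-18:c[0]+22]/6,0,99).astype(int))
E
```

```text
20.55 [0.53157976 0.2111095  0.18382677] [-0.72370897  0.13593571 -2.02640324] [-0.01175592 -0.00552509 -0.00053402] 0.2685451311057933 58.584526497870684
ring z 0.06752677017523788
(array([0.51088943, 0.06790511]), np.float64(0.8120550265457821))
(array([0.51092252, 0.06754589]), np.float64(0.8647620955730209))
211 166
[[0 0 0 0 0 0 0 0 0 0 0 0 0 0 0 0 0 2 5 7 8 7 6 5 5 5 4 4 3 2 0 0 0 0 0 0 0 0 0 0]
 [0 0 0 0 0 0 0 0 0 0 0 0 0 0 0 0 0 1 4 6 7 7 6 6 5 5 4 4 3 2 1 0 0 0 0 0 0 0 0 0]
 [0 0 0 0 0 0 0 0 0 0 0 0 0 0 0 0 0 1 3 5 6 6 6 5 5 5 3 3 4 3 1 0 0 0 0 0 0 0 0 0]
 [0 0 0 0 0 0 0 0 0 0 0 0 0 0 0 0 0 1 2 4 5 5 5 5 5 4 3 2 3 3 1 0 0 0 0 0 0 0 0 0]
 [0 0 0 0 0 0 0 0 0 0 0 0 0 0 0 1 2 3 4 5 5 5 6 5 5 3 2 2 3 3 2 0 0 0 0 0 0 0 0 0]
 [0 0 0 0 0 0 0 0 0 0 0 0 0 0 2 3 5 6 6 7 7 6 6 5 4 2 1 1 2 3 2 1 0 0 0 0 0 0 0 0]
 [0 0 0 0 0 0 0 0 0 0 0 0 0 2 4 6 7 8 8 8 8 7 6 5 4 2 2 2 3 3 3 2 1 0 0 0 0 0 0 0]
 [0 0 0 0 0 0 0 0 0 0 0 0 1 4 6 8 8 8 9 9 8 8 6 6 5 3 3 3 4 4 3 3 2 1 0 0 0 0 0 0]
 [0 0 0 0 0 0 0 0 0 0 0 1 3 5 8 8 8 8 9 9 8 8 6 6 5 4 5 5 5 4 4 5 5 2 0 0 0 0 0 0]
 [0 0 0 0 0 0 0 0 0 0 1 3 4 7 8
[... 846 characters left out ...]
 6 5 5 4 3 2 0 0 0 0 0 0 0 0 0 0 0]
 [0 0 0 0 0 0 0 0 0 0 0 1 4 5 5 6 6 6 6 6 7 6 6 5 5 5 4 5 4 2 0 0 0 0 0 0 0 0 0 0]
 [0 0 0 0 0 0 0 0 0 0 0 2 5 5 5 5 5 5 5 5 6 6 5 5 5 5 4 5 5 3 0 0 0 0 0 0 0 0 0 0]
 [0 0 0 0 0 0 0 0 0 0 0 4 6 6 5 5 5 5 5 5 5 5 5 5 5 4 4 5 5 4 0 0 0 0 0 0 0 0 0 0]
 [0 0 0 0 0 0 0 0 0 0 2 5 7 6 5 5 5 5 5 5 5 5 5 4 4 4 4 5 4 3 0 0 0 0 0 0 0 0 0 0]
 [0 0 0 0 0 0 0 0 0 0 2 5 7 6 5 5 5 5 5 5 5 5 5 4 4 4 4 5 5 3 0 0 0 0 0 0 0 0 0 0]
 [0 0 0 0 0 0 0 0 0 0 1 5 6 5 5 5 5 5 5 5 5 5 5 4 4 4 4 5 5 3 1 0 0 0 0 0 0 0 0 0]
 [0 0 0 0 0 0 0 0 0 0 0 3 5 5 5 5 5 5 5 5 5 5 5 5 4 4 5 5 4 2 0 0 0 0 0 0 0 0 0 0]
 [0 0 0 0 0 0 0 0 0 0 0 1 4 4 5 5 5 5 5 5 5 5 5 5 5 5 5 4 3 1 0 0 0 0 0 0 0 0 0 0]]
```

```bash
python3 -c "
from workcell import ctrl
print(ctrl.sign_off())"
```

```text
the job is handed in; nothing more can be done
None
```

The job is handed in, result not yet known: by my measurements the ring is spread on the pliers' pins round the axle, underside about 67.5 mm above the table, about 1.7 mm off the axis, with no contact force showing, and the pliers are still held squeezed at about 58 N.

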